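# Load the shaft carrier for the roundness tester

### The job

Load the shaft carrier for the roundness tester. Pull the sprung knob up, turn it so that its finger swings off the keeper bar and let it snap down into the other notch, then lift the bar off its two posts and lay it flat on the bare desk. Lay every shaft across the two toothed rails, centred and each down in its own pair of notches, lay the bar back across both posts centred and fully down in their saddles, then pull and turn the knob back so that its finger snaps down over the end of the bar; leave the other things on the desk where they are.

Things in the scene. Friction and masses are not known exactly. Their poses are not given: they have to be found in the camera images.
- carrier: Fixed aluminium carrier. Origin: on the desk under the midpoint between its two posts; x: the direction in which the loaded shafts lie, y: along the row of notches, z up. Base plate 12 mm high, x -65..65, y -220..145 mm. The knob's axis is at x = 0, y = -180 mm.
- rails (a point): Midpoint of the rails, 42 mm above the desk, axes as the carrier's. Two toothed rails 12 mm thick stand at x = -40 and +40 mm and run along y; between their pointed teeth (tops 57 mm above the desk) are four pairs of V-notches at y = -75, -25, 25, 75 mm. A shaft lying in a pair has its axis at this height.
- seats (a point): Midpoint between the seats of the two dark steel posts, 59 mm above the desk, axes as the carrier's. The posts stand at y = -125 and +125 mm, 16 mm thick in y; each has a flat seat at this height between two outward-leaning cheeks, 28 mm apart at the seat, their tops 74 mm above the desk. The bar's underside rests here.
- plunger (a joint): How far the sprung knob is pulled up, m: 0 = fully down in a notch, stop at 0.018. The spring pulls down with 6 N at 0 and 11 N at the stop. It turns only when up 0.009 or more; let go on the land between the notches it rests at about 0.008.
- knob (a joint): Turn of the sprung knob, in rad, counter-clockwise seen from above. Two notches, each with about 0.1 rad play: 0 = locked, finger points along the carrier's +y over the bar's end; 1.4 = open, finger points nearly along the carrier's -x, clear of the bar. It turns only when pulled up.
- knob_grip (a point): Point on the knob's axis, in the middle of its black wing grip, 97 mm above the desk when down; the point's y axis points along the wing and the finger, z up. The wing is 14 mm thick, 40 mm long along y, and reaches from 15 mm below to 13 mm above the point; pinch it across its thickness from above. The steel finger is below it (its top 19 mm below the point).
- finger_tip (a point): Underside of the steel finger's tip, 50 mm from the knob's axis, 72 mm above the desk when down (3 mm above the bar's top face when the bar lies on the posts).
- bar: Loose dark steel keeper bar, 0.26 kg: flat 24 mm (x) by 290 mm (y) by 10 mm (z), with a black grip block on top at its centre, 16 mm (x) by 50 mm (y), reaching from 10 to 36 mm above the bar's underside. Origin: centre of its underside. It starts across the two posts, under the finger. Either end may go either way round.
- shaft1: Loose turned steel shaft, 0.13 to 0.25 kg: round, 14 mm diameter, 120 mm long along its x axis, with a square middle 18 by 18 mm, 40 mm long. Origin: its centre. It starts lying on the desk on a flat of its square (origin 9 mm above the desk). Some starts have only three of the four.
- shaft2: Loose turned steel shaft, 0.13 to 0.25 kg: round, 14 mm diameter, 120 mm long along its x axis, with a square middle 18 by 18 mm, 40 mm long. Origin: its centre. It starts lying on the desk on a flat of its square (origin 9 mm above the desk). Some starts have only three of the four.
- shaft3: Loose turned steel shaft, 0.13 to 0.25 kg: round, 14 mm diameter, 120 mm long along its x axis, with a square middle 18 by 18 mm, 40 mm long. Origin: its centre. It starts lying on the desk on a flat of its square (origin 9 mm above the desk). Some starts have only three of the four.
- shaft4: Loose turned steel shaft, 0.13 to 0.25 kg: round, 14 mm diameter, 120 mm long along its x axis, with a square middle 18 by 18 mm, 40 mm long. Origin: its centre. It starts lying on the desk on a flat of its square (origin 9 mm above the desk). Some starts have only three of the four.
- setting_ring: Bystander: steel setting ring, 34 mm across, 14 mm high, among the shafts. Origin: centre of its underside.
- caliper: Bystander: caliper lying flat, 200 mm long along y, 14 mm high, beyond the carrier. Origin: centre of its beam's underside.
- mug: Bystander: white mug, 76 mm across, 90 mm high. Origin: centre of its underside.
- oil: Bystander: small white oil bottle, 44 mm across, 110 mm high. Origin: centre of its underside.
- driver: Bystander: screwdriver lying on the desk along its x axis. Origin: under its middle.
- block_case: Bystander: wooden gauge block case, 110 by 70 by 30 mm. Origin: centre of its underside.
- master: Bystander: steel master cylinder standing upright, 40 mm across, 35 mm high. Origin: centre of its underside.
Things that resemble listed ones, but are neither listed nor needed, are in the scene too. What is shaped like the shaft4 but pink or turquoise is not meant.

How it is judged:
On the way, in this order (a step that is already met when the one before it is completed fails the run):
1. the knob has been pulled and turned and has snapped down in the open notch, the bar still on its posts (value of joint knob above 1.25 rad and value of joint plunger below 0.004 m and z of bar in the frame of carrier between 0.055 and 0.063 m and x of bar in the frame of carrier between -0.008 and 0.008 m and y of bar in the frame of carrier between -0.013 and 0.013 m and angle between the y axis of bar and the y axis of carrier, either way round below 0.06 rad and angle between bar's own z axis and vertical below 0.06 rad), for 0.2 s.
2. the bar lies flat on the desk, off the carrier (height (world z) of bar below 0.007 m and angle between bar's own z axis and vertical below 0.06 rad), for 0.2 s.
3. every shaft lies centred across the two rails in its own pair of notches (z of shaft1 in the frame of carrier between 0.037 and 0.0475 m and x of shaft1 in the frame of carrier between -0.015 and 0.015 m and y of shaft1 in the frame of carrier between -0.088 and 0.088 m and angle between the x axis of each of shaft1, shaft2, shaft3, shaft4 and the x axis of carrier, either way round below 0.07 rad and z of shaft2 in the frame of carrier between 0.037 and 0.0475 m and x of shaft2 in the frame of carrier between -0.015 and 0.015 m and y of shaft2 in the frame of carrier between -0.088 and 0.088 m and z of shaft3 in the frame of carrier between 0.037 and 0.0475 m and x of shaft3 in the frame of carrier between -0.015 and 0.015 m and y of shaft3 in the frame of carrier between -0.088 and 0.088 m and z of shaft4 in the frame of carrier between 0.037 and 0.0475 m and x of shaft4 in the frame of carrier between -0.015 and 0.015 m and y of shaft4 in the frame of carrier between -0.088 and 0.088 m), for 0.2 s.
4. the bar lies across both posts, down in the saddles, the knob still open (z of bar in the frame of carrier between 0.055 and 0.063 m and x of bar in the frame of carrier between -0.008 and 0.008 m and y of bar in the frame of carrier between -0.013 and 0.013 m and angle between the y axis of bar and the y axis of carrier, either way round below 0.06 rad and angle between bar's own z axis and vertical below 0.06 rad and value of joint knob above 1.25 rad), for 0.2 s.
5. the knob has snapped down in the locked notch, its finger over the bar's end (value of joint knob below 0.15 rad and value of joint plunger below 0.004 m), for 0.2 s.
At the end, for the whole second after the job is handed in: Shafts in notch pairs (height 5 mm, centred 15 mm, parallel 0.07 rad); bar flat across both posts (height 4 mm, 8 mm across, 13 mm along, 0.06 rad); knob down (4 mm) in the locked notch (below 0.15 rad), finger over the bar; all at rest (all of step 3 and all of step 5 and z of bar in the frame of carrier between 0.055 and 0.063 m and x of bar in the frame of carrier between -0.008 and 0.008 m and y of bar in the frame of carrier between -0.013 and 0.013 m and angle between the y axis of bar and the y axis of carrier, either way round below 0.06 rad and angle between bar's own z axis and vertical below 0.06 rad and linear speed of each of shaft1, shaft2, shaft3, shaft4, bar below 0.02 m/s); the robot touches nothing.
It fails at once if a bystander (ring, caliper, mug, oil bottle, screwdriver, case or master) is moved more than 50 mm (distance of any of setting_ring, caliper, mug, oil, driver, block_case, master from where it was at the start of the episode above 0.05 m).
Of shaft1, shaft2, shaft3, shaft4 only 3 to 4 are there at a start; the rules pass over those that are not, and their reading is None.
At some moment in a run one of shaft1, shaft2, shaft3, shaft4 may be knocked a few centimetres aside while the robot is not near it.
Once in a run the grip may slacken for a moment while it holds something.
It also fails if it takes over 210 s, if anything falls off the work surface, if the arm or the gripper's body presses on something with over 40 N, if the wrist force passes 120 N, or if a joint passes its speed limit or range.

### The arm

A 7-joint arm with a two-finger parallel gripper is mounted at the origin on the work surface. World frame = base frame: x ahead of the robot, y to its left, z up, the work surface at z = 0. Lengths are in m, angles in rad, forces in N, time in s.
With the tool pointing down it reaches from about 0.425 to 0.875 m from the base axis. Payload 4.7 kg.
Tool frame: the origin (TCP) lies between the finger pads; the fingertips stand ctrl.tip_reach ahead of it and the grasp point (between the pads) lies 5 mm behind it (ctrl.tip_reach is the distance from the TCP to the fingertips, in m); z points along the fingers, y is the direction in which the jaws open and shut (so a half turn about z gives the same grasp; the last joint's range is limited). The gripper opens to 87 mm and grips with 3 to 60 N. Pads are 19 mm wide; open, the fingers measure 117 mm over their backs; the gripper's body (75 mm by 190 mm) begins 51 mm behind the grasp point.
Start: joints at [-1.168, 0.321, -0.07, 1.45, 0.023, 1.371, -0.057], TCP at [0.246, 0.601, 0.237] pointing down, gripper open.
Joint ranges: [-2.86, 2.86], [-0.3, 2.09], [-1.38, 1.24], [0.06, 2.45], [-1.56, 4.7], [0.09, 2.05], [-2.69, 2.69]. Speed limits (rad/s): [2.57, 2.57, 3.14, 3.14, 3.14, 3.14, 3.14].

### API

Orientations are given as a rotation vector (axis times angle).
In Python, from bench import ctrl gives the robot as it stands.
- The arm moves only by the shell command python3 -m handwheel 'ROWS' [FORCE]. ROWS is JSON, a list of rows, each a list of 7 numbers: the shift along the tool's x, y, z in mm, then the turn, a rotation vector about the tool's x, y, z in rad, then the gripper's target within -1 to 1 (shut at 1, half-way at 0, fully open at -1). In form: [[dx, dy, dz, ax, ay, az, grip], ...]. A call has 1 to 12 rows; each row is the pose to reach, as a shift and turn from the pose commanded when the call began, along the tool's axes at that moment; what a row does not reach only later rows make up. A row lasts 1/8 s, in which the tool goes at most 62.5 mm and 10.7 degrees, less where a joint would pass 70% of its speed; a pose out of reach is approached as far as the arm can. A call with a gripper value outside its range is refused whole. The fingers move at their own pace and stop on an object; FORCE is the grip in N (left out, the last holds). Time passes only in rows, so rows that repeat a pose let the fingers close. It gives the time, the measured TCP pose, the force and the opening at its end, in the units of the state.
- ctrl.get_state(): the state, without advancing time (a new reading comes with each control period).
- ctrl.get_image(name): name is "scene" or "top"; returns the picture (420x560x3 uint8, red, green, blue); there is no depth.
- ctrl.camera_model(name): a dict with "mtx" (3x3 intrinsics, pixels), "k1" (the pictures are not rectified: a ray, as slopes to the right and down, at radius r is drawn at 1 + k1 r^2 times it, then the intrinsics apply), "xyz" and "orientation" of the camera in the world. Camera axes: x right, y up, looking along -z (the intrinsics and any distortion apply to the point x, -y, -z); pixel columns grow to the right and rows downward; lengths in m; the calibration is good to about 2 mm. A picture is of the moment at which its call begins. camera_model takes no time and is no camera call.
- ctrl.close_job(): hands the job in, once; it reports no verdict.
The state is a dict: "time": time; "joint_positions": joint angles; "qd": joint speeds; "joint_torque": joint torques, N m; "position": TCP position; "tool_rot": TCP orientation; "ft_force": force on the tool from outside, world axes, zero at the start; "torque": the same for the moment, N m; "grip_width": opening from 0.0 (shut) to 1.0 (fully open).
Only numpy, scipy, OpenCV 4.12 (cv2) and the standard library are available. Lean on these libraries where they do the work, as an engineer would, in place of code of your own. Each camera call takes 0.05 s, during which the arm holds its last target.

## Working session

There is one attempt and no reset: what is moved stays moved. The work goes in short steps, Python scripts to look and compute and a shell command to move; the robot and the scene stay as the last step left them, time stands still between calls to the robot, and variables do not carry over. Pictures are saved under pics/ and viewed, and the job is handed in when it is done.

```bash
ls; mkdir -p pics
python3 - <<'E'
from bench import ctrl
import cv2
print(ctrl.get_state()); print(ctrl.tip_reach)
for n in ("scene","top"):
    print(n,ctrl.camera_model(n))
    cv2.imwrite(f"pics/{n}0.png",ctrl.get_image(n)[:,:,::-1])
E
```

```text
pics
{'time': 0.0, 'joint_positions': array([-1.16789505,  0.32184091, -0.07004792,  1.45168374,  0.02262275,
        1.37081633, -0.05688697]), 'qd': array([ 0.00062389,  0.00059305,  0.0002207 , -0.00038557, -0.00256209,
        0.00010904, -0.00090513]), 'joint_torque': array([-9.02982538e-04, -4.91270900e+01, -4.04385868e-01, -3.12528098e+01,
       -6.38859300e-02,  4.36129177e-02,  1.76507710e-04]), 'position': array([0.24627166, 0.60095834, 0.23544521]), 'tool_rot': array([-6.06819495e-01, -3.08217671e+00,  3.05744965e-03]), 'ft_force': array([ 0.31215254, -0.01205182,  0.37342751]), 'torque': array([-0.01666898,  0.0260285 ,  0.00546532]), 'grip_width': 0.999947937515638}
0.014
scene {'mtx': array([[446.34597817,   0.        , 286.19637994],
       [  0.        , 446.34597817, 210.24223929],
       [  0.        ,   0.        ,   1.        ]]), 'k1': -0.05119068578824002, 'xyz': array([1.11855637, 1.03866278, 0.92996949]), 'orientation': array([0.33917232, 1.18454818, 2.37279031])}
top {'mtx': array([[499.1159691 ,   0.        , 282.35812329],
       [  0.        , 499.1159691 , 214.54833217],
       [  0.        ,   0.        ,   1.        ]]), 'k1': -0.06901182956357185, 'xyz': array([0.44652957, 0.07535158, 1.61689108]), 'orientation': array([ 0.04844384, -0.02595656, -1.59049431])}
```

View pics/scene0.png

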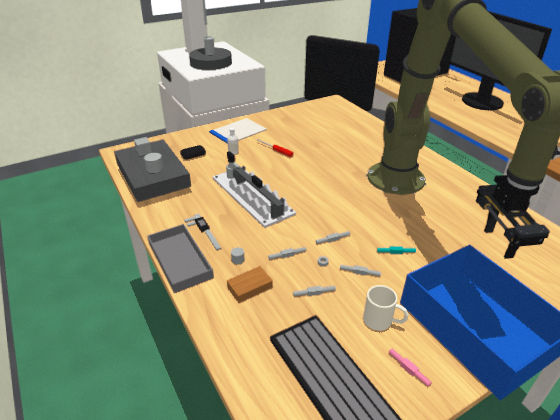

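View pics/top0.png

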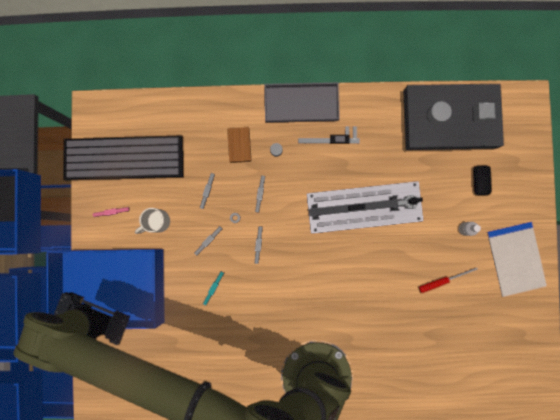

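Both views show four grey shafts; in the top view they are at (207,190), (261,194), (208,240) and (258,244). The look-alikes are turquoise at (214,288) and pink at (112,211). The carrier is at about (365,207), with its knob at (411,201).

```bash
cat > h.py <<'E'
import numpy as np, cv2
from scipy.spatial.transform import Rotation as R
from bench import ctrl
def cam(n):
    m=ctrl.camera_model(n); return m["mtx"],m["k1"],np.array(m["xyz"]),R.from_rotvec(m["orientation"]).as_matrix()
def proj(n,P):
    K,k,c,M=cam(n); p=(np.atleast_2d(P)-c)@M
    s=np.c_[p[:,0]/-p[:,2],-p[:,1]/-p[:,2]]; r2=(s**2).sum(1,keepdims=True)
    s=s*(1+k*r2); return s@K[:2,:2].T+K[:2,2]
def unproj(n,uv,z):
    K,k,c,M=cam(n); uv=np.atleast_2d(np.array(uv,float)); z=np.broadcast_to(z,(len(uv),))
    d=(uv-K[:2,2])/K[0,0]; s=d.copy()
    for _ in range(20): s=d/(1+k*(s**2).sum(1,keepdims=True))
    w=np.c_[s[:,0],-s[:,1],-np.ones(len(s))]@M.T
    return c+w*((z-c[2])/w[:,2])[:,None]
def grab(n,f,box=None,sc=1,im=None):
    im=ctrl.get_image(n)[:,:,::-1] if im is None else im
    if box: x0,y0,x1,y1=box; im=im[y0:y1,x0:x1]
    im=cv2.resize(im,None,fx=sc,fy=sc,interpolation=cv2.INTER_CUBIC)
    cv2.imwrite("pics/"+f,im)
E
python3 - <<'E'
from h import *
t=cv2.imread("pics/top0.png"); s=cv2.imread("pics/scene0.png")
grab("top","t1.png",(300,170,430,240),6,t)
grab("top","t2.png",(190,165,280,270),5.5,t)
grab("scene","s1.png",(205,140,305,230),6,s)
for n in("top",):
  for uv in [(207,190),(261,194),(208,240),(258,244),(236,217)]: print(unproj(n,uv,.009))
E
```

```text
[[0.60750907 0.34056618 0.009     ]]
[[0.59070068 0.16532769 0.009     ]]
[[0.44537505 0.33935864 0.009     ]]
[[0.42944345 0.17786013 0.009     ]]
[[0.51789362 0.24748769 0.009     ]]
```

View pics/t1.png

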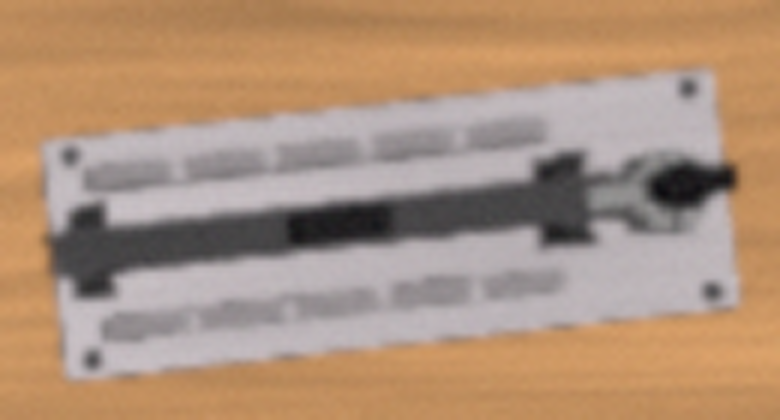

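View pics/t2.png

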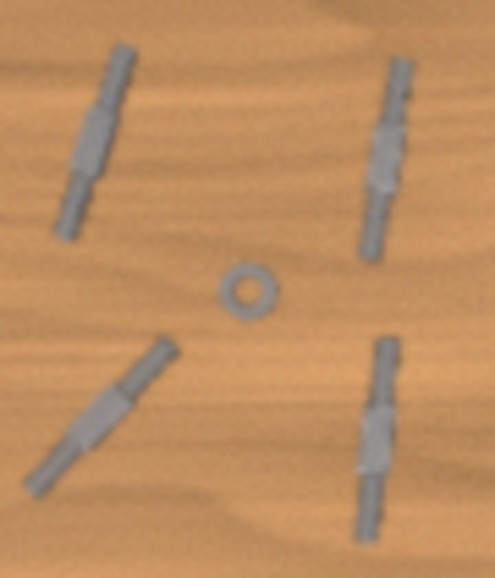

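View pics/s1.png

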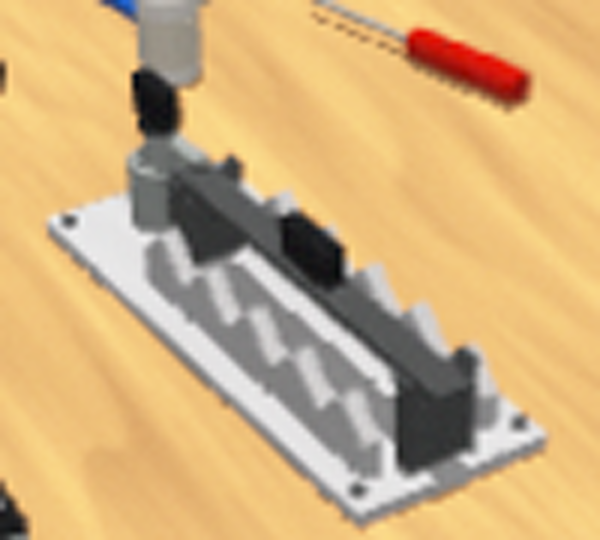

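```bash
cat > carr.py <<'E'
from h import *
from scipy.optimize import least_squares
f=lambda a,o,s: (np.array(a,float)+.5)/s-.5+np.array(o)
T=f([(43,143),(713,68),(740,300),(66,380)],(300,170),6)
S=f([(545,437),(363,516),(47,223)],(205,140),6)
c=np.array([(65,145,12),(65,-220,12),(-65,-220,12),(-65,145,12)])/1e3
def W(q,P): 
    return P@R.from_euler('z',q[2]).as_matrix().T+[q[0],q[1],0]
e=lambda q:np.r_[(proj("top",W(q,c))-T).ravel(),(proj("scene",W(q,c[[3,0,1]]))-S).ravel()]
eT=lambda q:e(q)[:8]
eS=lambda q:e(q)[8:]
for F in(e,eT,eS):
    r=least_squares(F,[.6,-.2,0]); print(r.x.round(4),np.round(r.fun,1))
E
python3 carr.py
```

```text
[ 0.5385 -0.1302  0.0925] [-0.8 -0.2 -0.4 -0.3  0.1  0.9 -0.   0.4  0.4 -0.6 -0.9 -0.3 -1.  -0.5]
[ 0.5392 -0.1312  0.0927] [-0.5 -0.4 -0.1 -0.5  0.4  0.7  0.3  0.2]
[ 0.538  -0.1272  0.0874] [ 0.9 -0.1 -0.6  0.2 -0.3 -0.3]
```

```bash
cat > ov.py <<'E'
from h import *
Q=[.5386,-.1303,.0918]
def W(P,q=Q): return np.atleast_2d(P)/1e3@R.from_euler('z',q[2]).as_matrix().T+[q[0],q[1],0]
def overlay(n,im,box,sc,polys,f):
    x0,y0,x1,y1=box; o=cv2.resize(im[y0:y1,x0:x1],None,fx=sc,fy=sc,interpolation=cv2.INTER_CUBIC)
    for P,col in polys:
        p=(proj(n,P)-[x0,y0]+.5)*sc-.5
        cv2.polylines(o,[np.round(p).astype(int)],False,col,1)
    cv2.imwrite("pics/"+f,o)
def rect(x0,x1,y0,y1,z): return np.array([(x0,y0,z),(x1,y0,z),(x1,y1,z),(x0,y1,z),(x0,y0,z)])
E
python3 - <<'E'
from ov import *
ps=[(W(rect(-65,65,-220,145,12)),(0,0,255)),(W(rect(-12,12,-145,145,69)),(0,255,255)),(W(rect(-8,8,-25,25,95)),(255,255,0)),
(W(rect(-7,7,-200,-160,110)),(0,255,0)),(W(rect(-14,14,117,133,59)),(255,0,255))]
for x in(-40,40): ps.append((W(np.array([(x,-75,42),(x,75,42)])),(255,0,0)))
t=cv2.imread("pics/top0.png"); s=cv2.imread("pics/scene0.png")
overlay("top",t,(300,170,430,240),6,ps,"t3.png")
overlay("scene",s,(205,140,305,230),6,ps,"s3.png")
E
```

```text
(no output)
```

View pics/t3.png

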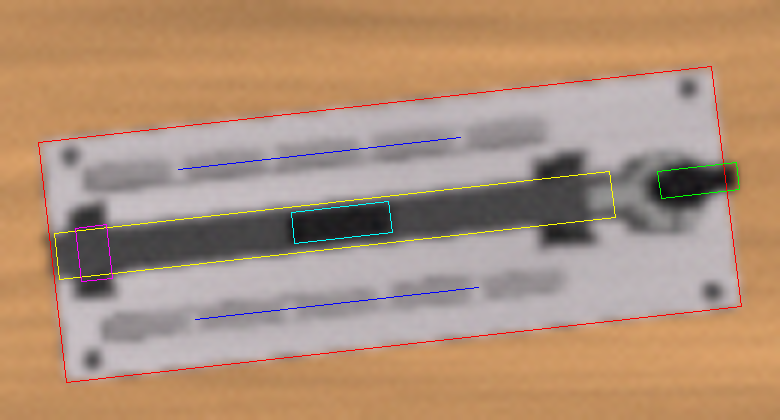

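View pics/s3.png

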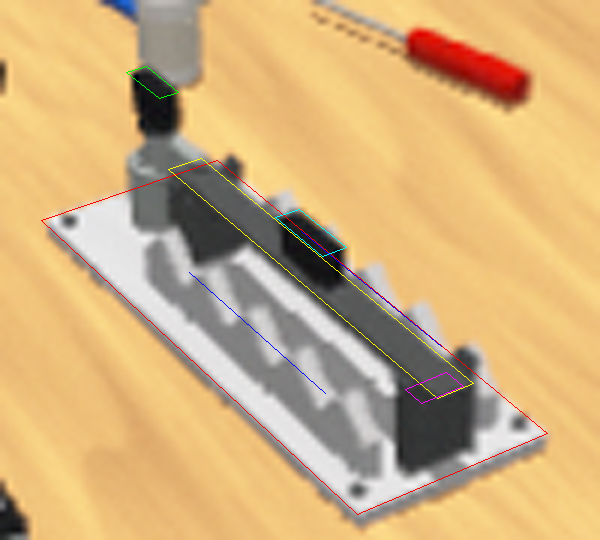

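```bash
cat > plan.py <<'E'
# usage: plan.py x y z yaw_of_tool_y(rad)  [world]  or  plan.py c x y z yaw (carrier mm)
import sys
from ov import *
a=sys.argv[1:]
s=ctrl.get_state(); R0=R.from_rotvec(s["tool_rot"]); p=np.array(s["position"])
if a[0]=='c':
    v=[float(t) for t in a[1:]]; x=W(v[:3])[0]; yaw=v[3]+Q[2]
else:
    v=[float(t) for t in a]; x=np.array(v[:3]); yaw=v[3]
ty=np.array([np.cos(yaw),np.sin(yaw),0]); tz=np.array([0,0,-1.]); tx=np.cross(ty,tz)
y0=R0.as_matrix()[:,1]
R1=R.from_matrix(np.c_[tx,ty,tz])
d=R0.inv().apply(x-p)*1e3; w=(R0.inv()*R1).as_rotvec()
print("t",s["time"],"pos",p.round(4),"yaw",round(float(np.arctan2(y0[1],y0[0])),3),"tilt",R0.as_matrix()[2,:2].round(3),"F",s["ft_force"].round(1),"w",round(s["grip_width"],3),"j7",round(s["joint_positions"][6],2))
print("target",x.round(4),yaw,"-> d mm",d.round(1),"turn",w.round(3))
E
python3 plan.py 0.50 0.25 0.25 0.5;python3 plan.py c 0 -180 180 0
```

```text
t 0.1 pos [0.2463 0.601  0.2356] yaw 1.182 tilt [-0.    -0.002] F [-0.5 -0.1 -0.7] w 0.999 j7 -0.06
target [0.5  0.25 0.25] 0.5 -> d mm [-367.9 -228.7  -14. ] turn [-0.002  0.001  0.682]
t 0.1 pos [0.2463 0.601  0.2356] yaw 1.182 tilt [-0.    -0.002] F [-0.5 -0.1 -0.7] w 0.999 j7 -0.06
target [ 0.5551 -0.3095  0.18  ] 0.0918 -> d mm [-630.9 -725.5   56.9] turn [-1.00e-03  1.00e-03  1.09e+00]
```

```bash
python3 -m handwheel '[[-368,-229,-14,0,0,0.68,-1],[-368,-229,-14,0,0,0.68,-1],[-368,-229,-14,0,0,0.68,-1],[-368,-229,-14,0,0,0.68,-1],[-368,-229,-14,0,0,0.68,-1],[-368,-229,-14,0,0,0.68,-1],[-368,-229,-14,0,0,0.68,-1],[-368,-229,-14,0,0,0.68,-1],[-368,-229,-14,0,0,0.68,-1],[-368,-229,-14,0,0,0.68,-1]]'; python3 plan.py c 0 -180 160 0
```

```text
time: 1.35
position: [0.499, 0.2519, 0.2502]
tool_rot: [-1.595, -2.705, 0.0]
ft_force: [0.0, 0.7, -0.2]
grip_width: 0.997
t 1.35 pos [0.499  0.2519 0.2502] yaw 0.505 tilt [ 0.001 -0.001] F [ 0.   0.7 -0.2] w 0.997 j7 0.02
target [ 0.5551 -0.3095  0.16  ] 0.0918 -> d mm [-518.5 -222.6   90. ] turn [-0.001 -0.001  0.413]
```

```bash
python3 -m handwheel '[[-519,-223,70,0,0,0.41,-1],[-519,-223,70,0,0,0.41,-1],[-519,-223,70,0,0,0.41,-0.2],[-519,-223,70,0,0,0.41,-0.2],[-519,-223,70,0,0,0.41,-0.2],[-519,-223,70,0,0,0.41,-0.2],[-519,-223,70,0,0,0.41,-0.2],[-519,-223,70,0,0,0.41,-0.2],[-519,-223,70,0,0,0.41,-0.2],[-519,-223,90,0,0,0.41,-0.2],[-519,-223,90,0,0,0.41,-0.2],[-519,-223,90,0,0,0.41,-0.2]]'; python3 plan.py c 0 -180 99 0
python3 - <<'E'
from h import *
grab("scene","s4.png",(180,60,320,200),5)
grab("top","t4.png",(350,130,490,260),5)
E
```

```text
time: 2.85
position: [0.5556, -0.3093, 0.1606]
tool_rot: [-2.112, -2.325, -0.002]
ft_force: [-0.0, -0.1, -0.6]
grip_width: 0.601
t 2.85 pos [ 0.5556 -0.3093  0.1606] yaw 0.096 tilt [0.002 0.   ] F [-0.  -0.1 -0.6] w 0.601 j7 0.76
target [ 0.5551 -0.3095  0.099 ] 0.0918 -> d mm [-0.3 -0.5 61.6] turn [ 0.    -0.002  0.004]
```

View pics/s4.png

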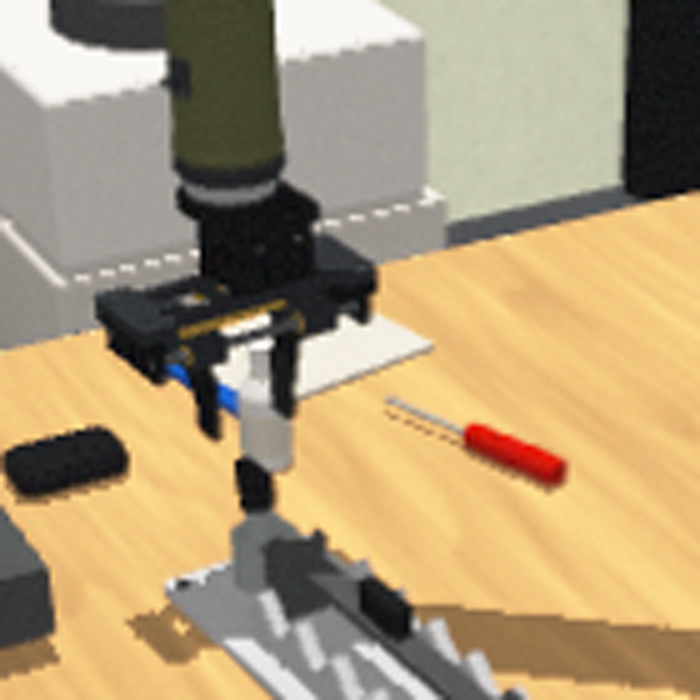

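View pics/t4.png

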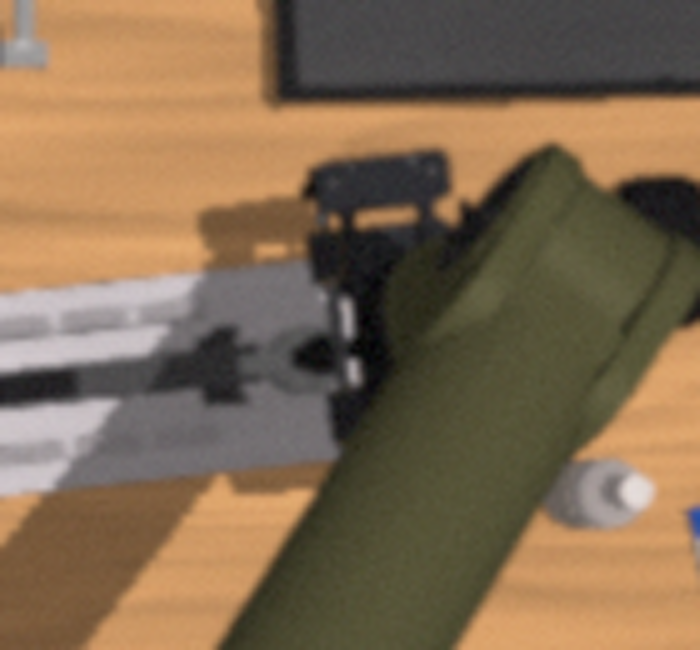

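```bash
python3 -m handwheel '[[0,0,30,0,0,0,-0.2],[0,0,61,0,0,0,-0.2],[0,0,61,0,0,0,-0.2],[0,0,61,0,0,0,0.3],[0,0,61,0,0,0,1],[0,0,61,0,0,0,1],[0,0,61,0,0,0,1],[0,0,61,0,0,0,1]]' 40; python3 plan.py c 0 -180 99 0
python3 - <<'E'
from h import *
grab("scene","s5.png",(180,60,320,200),5)
E
```

```text
time: 3.95
position: [0.5539, -0.3124, 0.0999]
tool_rot: [-2.117, -2.321, 0.001]
ft_force: [-2.1, 0.5, 2.7]
grip_width: 0.158
t 3.95 pos [ 0.5539 -0.3124  0.0999] yaw 0.092 tilt [ 0.    -0.001] F [-2.1  0.5  2.7] w 0.158 j7 0.79
target [ 0.5551 -0.3095  0.099 ] 0.0918 -> d mm [2.8 1.5 0.9] turn [-0.001 -0.     0.   ]
```

View pics/s5.png

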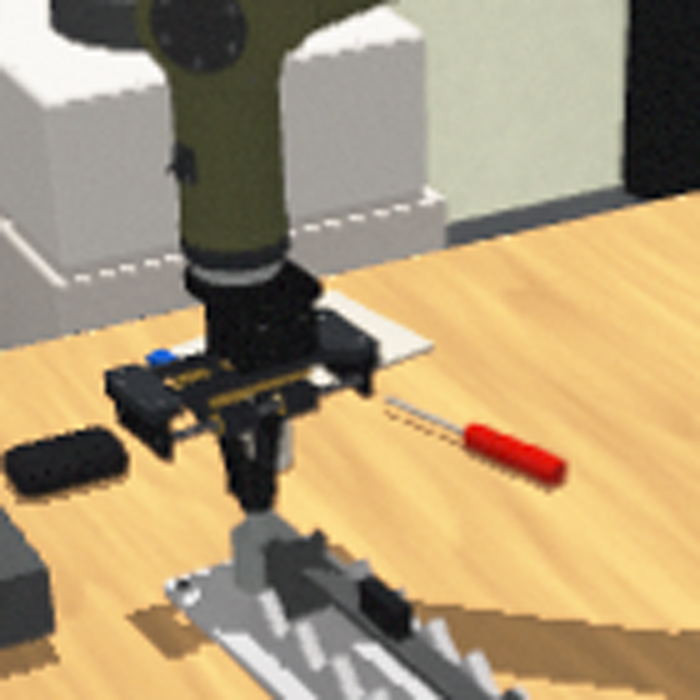

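```bash
python3 -m handwheel '[[0,0,-4,0,0,0,1],[0,0,-8,0,0,0,1],[0,0,-12,0,0,0,1],[0,0,-14,0,0,0,1],[0,0,-14,0,0,0,1]]' 45; python3 plan.py c 0 -180 99 0
python3 - <<'E'
from h import *
grab("scene","s6.png",(180,60,320,200),5)
E
```

```text
time: 4.62
position: [0.5538, -0.3121, 0.113]
tool_rot: [-2.116, -2.32, 0.001]
ft_force: [-0.0, -2.0, -11.5]
grip_width: 0.158
t 4.625 pos [ 0.5538 -0.3121  0.113 ] yaw 0.092 tilt [ 0.    -0.001] F [ -0.   -2.  -11.5] w 0.158 j7 0.79
target [ 0.5551 -0.3095  0.099 ] 0.0918 -> d mm [ 2.4  1.5 14. ] turn [-0.001 -0.     0.   ]
```

View pics/s6.png

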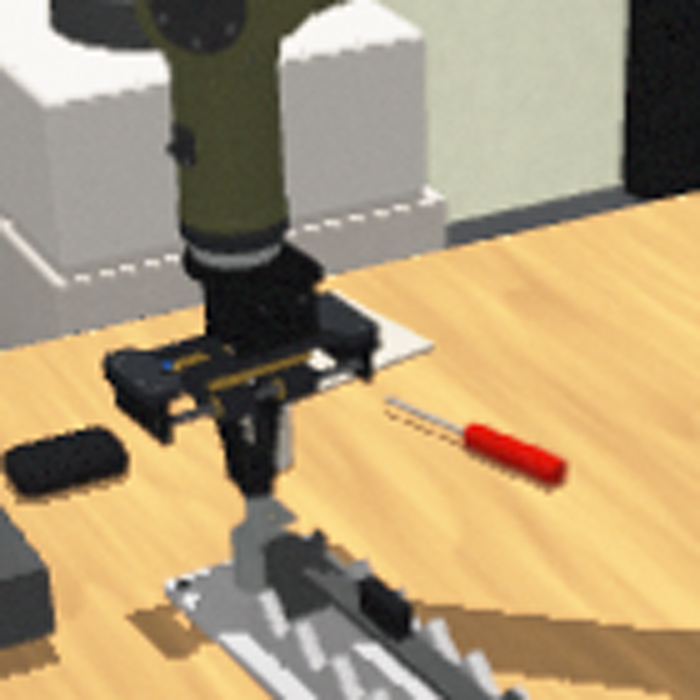

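```bash
python3 -m handwheel '[[0,0,0,0,0,-0.16,1],[0,0,0,0,0,-0.32,1],[0,1,0,0,0,-0.48,1],[0,1,0,0,0,-0.64,1],[1,1,0,0,0,-0.8,1],[1,1,0,0,0,-0.96,1],[1,2,0,0,0,-1.12,1],[2,2,0,0,0,-1.28,1],[2,2,0,0,0,-1.4,1],[2,2,0,0,0,-1.4,1],[2,2,0,0,0,-1.4,1]]' 45; python3 plan.py c 0 -180 99 1.4
python3 - <<'E'
from h import *
grab("scene","s7.png",(180,60,320,200),5)
E
```

```text
time: 6.05
position: [0.5566, -0.309, 0.1133]
tool_rot: [0.126, 3.139, 0.002]
ft_force: [3.3, 0.9, -10.7]
grip_width: 0.157
t 6.05 pos [ 0.5566 -0.309   0.1133] yaw 1.491 tilt [-0.     0.001] F [  3.3   0.9 -10.7] w 0.157 j7 2.09
target [ 0.5551 -0.3095  0.099 ] 1.4918 -> d mm [ 1.5 -0.7 14.3] turn [ 0.001  0.    -0.001]
```

View pics/s7.png

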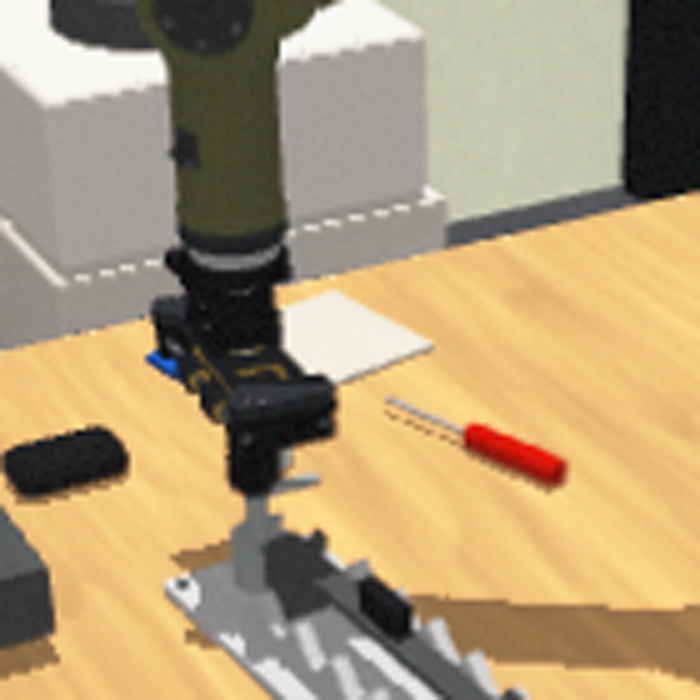

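```bash
python3 -m handwheel '[[0,0,4,0,0,0,1],[0,0,8,0,0,0,1],[0,0,12,0,0,0,1],[0,0,14,0,0,0,1],[0,0,14,0,0,0,1]]' 45; python3 plan.py c 0 -180 99 1.4
```

```text
time: 6.72
position: [0.5567, -0.3094, 0.1]
tool_rot: [0.123, 3.138, 0.002]
ft_force: [1.6, 4.4, -6.4]
grip_width: 0.16
t 6.725 pos [ 0.5567 -0.3094  0.1   ] yaw 1.492 tilt [-0.001  0.001] F [ 1.6  4.4 -6.4] w 0.16 j7 2.09
target [ 0.5551 -0.3095  0.099 ] 1.4918 -> d mm [ 1.6 -0.3  1. ] turn [0.001 0.001 0.001]
```

```bash
python3 -m handwheel '[[0,0,1,0,0,0,1],[0,0,1,0,0,0,0.4],[0,0,1,0,0,0,0.1],[0,0,1,0,0,0,0],[0,0,-30,0,0,0,0],[0,0,-60,0,0,0,0],[0,0,-100,0,0,0,0],[0,0,-100,0,0,0,0]]' 45; python3 plan.py c -30 -60 200 0
python3 - <<'E'
from h import *
grab("scene","s8.png",(180,60,320,200),5)
E
```

```text
time: 7.72
position: [0.5578, -0.3124, 0.204]
tool_rot: [0.125, 3.132, -0.006]
ft_force: [-0.0, -0.9, 0.2]
grip_width: 0.5
t 7.725 pos [ 0.5578 -0.3124  0.204 ] yaw 1.491 tilt [-0.007 -0.004] F [-0.  -0.9  0.2] w 0.5 j7 2.07
target [ 0.5142 -0.1928  0.2   ] 0.0918 -> d mm [ 53.  115.8   3.2] turn [0.002 0.009 1.399]
```

View pics/s8.png

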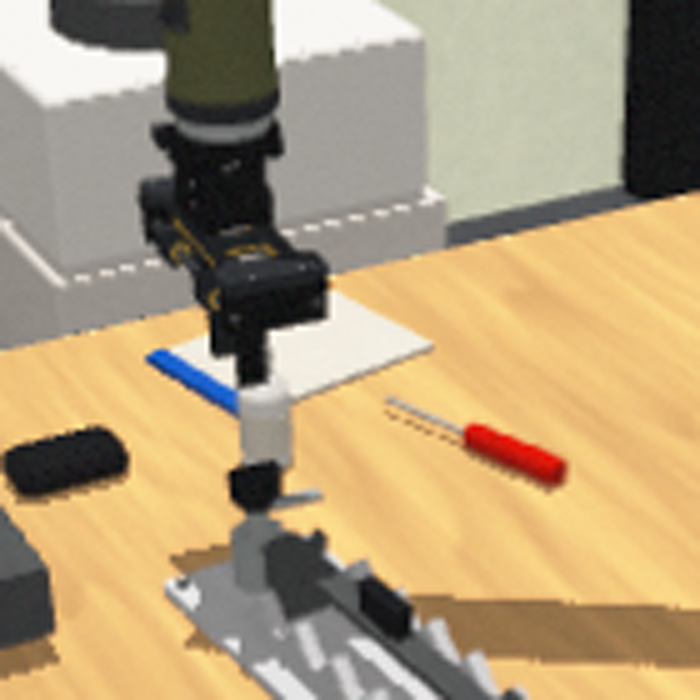

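Run:
```python
from ov import *
a=1.4
for up in(0,8):
  P=W([(-50*np.sin(a),-180+50*np.cos(a),75+up),(0,-180,110+up),(0,-180,82+up),(-50*np.sin(a),-180+50*np.cos(a),72+up)])
  print((proj("scene",P)-[180,60]+.5)*5)
P=W([(0,-180,110),(0,-180,82),(0,-130,75)]); print((proj("scene",P)-[180,60]+.5)*5)
im=ctrl.get_image("scene")[:,:,::-1]; grab("scene","s9.png",(215,140,265,180),14,im)
```

```text
[[317.2695536  495.48954357]
 [252.16322603 468.66684737]
 [254.44135894 501.49204539]
 [317.4427012  498.93031784]]
[[316.80631704 486.27925111]
 [251.50515981 459.169057  ]
 [253.79442045 492.17904686]
 [316.98028856 489.73907321]]
[[252.16322603 468.66684737]
 [254.44135894 501.49204539]
 [289.13752885 538.1795069 ]]
```

View pics/s9.png

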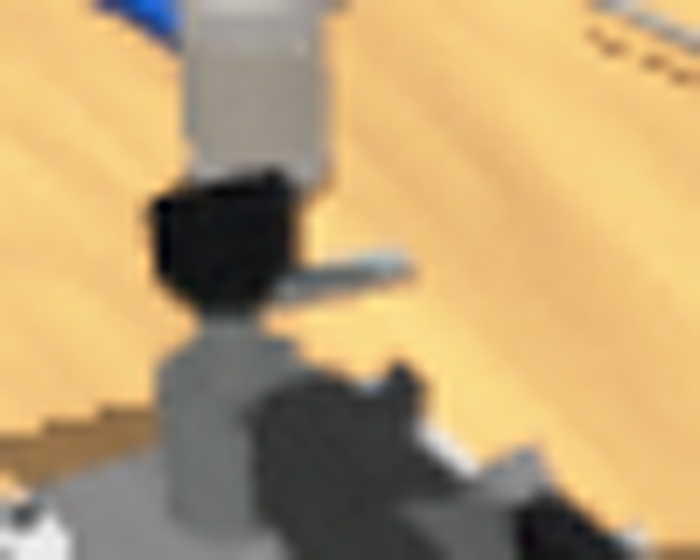

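Run:
```python
from ov import *
im=ctrl.get_image("scene")[:,:,::-1].copy(); s0=cv2.imread("pics/scene0.png")
a=1.4
def wing(a,up):
    c,s=np.cos(a),np.sin(a); out=[]
    M=np.array([[c,-s],[s,c]])
    for z in(82,110):
        r=rect(-7,7,-20,20,z+up).astype(float); r[:,:2]=r[:,:2]@M.T+[0,-180]; out.append((W(r),(0,255,0)))
    r=rect(-6,6,0,50,75+up).astype(float); r[:,:2]=r[:,:2]@M.T+[0,-180]; out.append((W(r),(255,0,255)))
    return out
b=(210,135,260,175)
overlay("scene",s0,b,9,wing(0,0),"a.png");overlay("scene",im,b,9,wing(1.4,0),"b.png");overlay("scene",im,b,9,wing(1.4,8),"c.png")
cv2.imwrite("pics/abc.png",cv2.resize(np.hstack([cv2.imread(f"pics/{k}.png")[:,:270*1] if 0 else cv2.imread(f"pics/{k}.png")[50:330,100:360] for k in "abc"]),None,fx=1,fy=1))
```

```text
(no output)
```

View pics/abc.png

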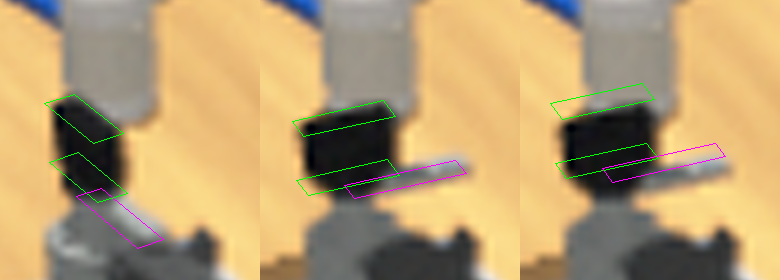

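```bash
python3 -c "
from h import *
print(unproj('top',[(352,147),(300,145),(359,127)],.01))"; python3 plan.py c 0 0 160 0
```

```text
[[ 0.73756561 -0.13280588  0.01      ]
 [ 0.74762786  0.03580408  0.01      ]
 [ 0.80288102 -0.15753484  0.01      ]]
t 7.875 pos [ 0.5557 -0.3102  0.1989] yaw 1.492 tilt [ 0.001 -0.   ] F [ 0.2 -0.5 -1. ] w 0.499 j7 2.07
target [ 0.5386 -0.1303  0.16  ] 0.0918 -> d mm [ 31.2 178.   38.9] turn [-1.0e-03 -1.0e-03  1.4e+00]
```

```bash
python3 -m handwheel '[[31,178,0,0,0,1.4,0],[31,178,0,0,0,1.4,0],[31,178,0,0,0,1.4,0],[31,178,0,0,0,1.4,0],[31,178,0,0,0,1.4,0],[31,178,39,0,0,1.4,0],[31,178,39,0,0,1.4,0],[31,178,39,0,0,1.4,0],[31,178,39,0,0,1.4,0],[31,178,39,0,0,1.4,0],[31,178,39,0,0,1.4,0]]' 30; python3 plan.py c 0 0 87 0
```

```text
time: 9.25
position: [0.5392, -0.1301, 0.1604]
tool_rot: [-2.115, -2.322, 0.0]
ft_force: [-0.1, -0.3, -0.4]
grip_width: 0.499
t 9.25 pos [ 0.5392 -0.1301  0.1604] yaw 0.093 tilt [ 0. -0.] F [-0.1 -0.3 -0.4] w 0.499 j7 0.36
target [ 0.5386 -0.1303  0.087 ] 0.0918 -> d mm [-0.1 -0.6 73.4] turn [-0.    -0.     0.001]
```

```bash
python3 -m handwheel '[[0,0,40,0,0,0,0],[0,0,60,0,0,0,0],[0,0,73,0,0,0,0],[0,0,73,0,0,0,0],[0,0,73,0,0,0,0.5],[0,0,73,0,0,0,1],[0,0,73,0,0,0,1],[0,0,73,0,0,0,1]]' 35; python3 plan.py c 0 0 87 0;  python3 - <<'E'
from h import *
grab("scene","s10.png",(200,110,320,230),5)
E
```

```text
time: 10.25
position: [0.5391, -0.1302, 0.0879]
tool_rot: [-2.117, -2.321, 0.0]
ft_force: [-1.8, -0.3, 2.3]
grip_width: 0.182
t 10.25 pos [ 0.5391 -0.1302  0.0879] yaw 0.092 tilt [ 0. -0.] F [-1.8 -0.3  2.3] w 0.182 j7 0.39
target [ 0.5386 -0.1303  0.087 ] 0.0918 -> d mm [-0.1 -0.5  0.9] turn [-0. -0. -0.]
```

View pics/s10.png

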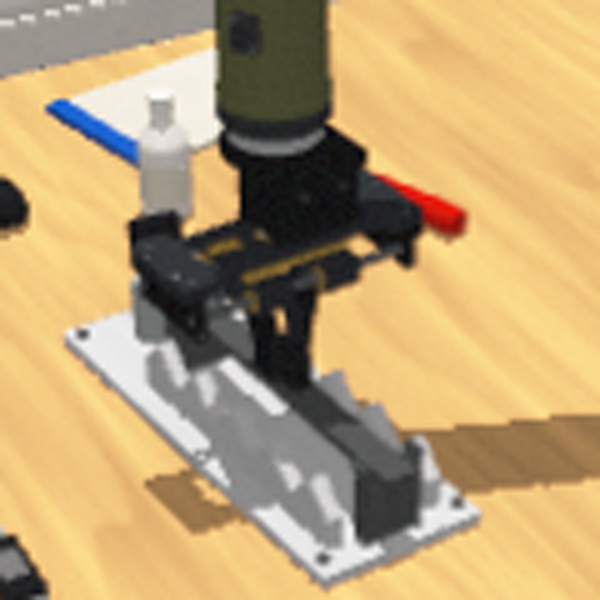

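```bash
python3 -m handwheel '[[0,0,-20,0,0,0,1],[0,0,-45,0,0,0,1],[0,0,-70,0,0,0,1],[0,40,-70,0,0,0,1],[0,80,-70,0,0,0,1],[0,120,-70,0,0,0,1],[0,120,-50,0,0,0,1],[0,120,-10,0,0,0,1],[0,120,30,0,0,0,1],[0,120,45,0,0,0,1],[0,120,53,0,0,0,1],[0,120,53,0,0,0,1]]' 40; python3 plan.py c 120 0 29 0;  python3 - <<'E'
from h import *
grab("scene","s11.png",(170,110,320,240),5)
E
```

```text
time: 11.8
position: [0.6592, -0.1193, 0.0352]
tool_rot: [2.117, 2.321, 0.001]
ft_force: [-0.1, 0.2, -2.3]
grip_width: 0.18
t 11.8 pos [ 0.6592 -0.1193  0.0352] yaw 0.092 tilt [-0.     0.001] F [-0.1  0.2 -2.3] w 0.18 j7 0.41
target [ 0.6581 -0.1193  0.029 ] 0.0918 -> d mm [ 0.1 -1.1  6.2] turn [0.001 0.    0.   ]
```

View pics/s11.png

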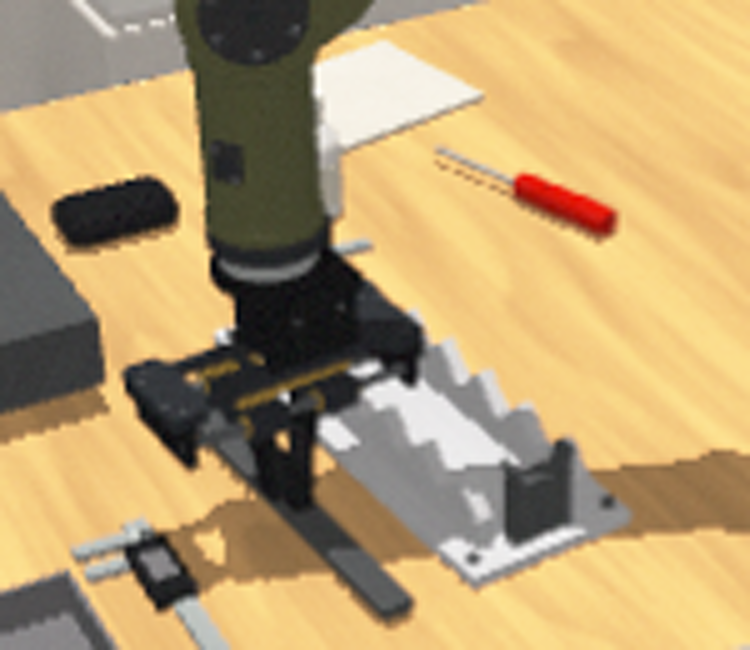

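```bash
python3 -m handwheel '[[0,0,3,0,0,0,1],[0,0,5,0,0,0,1],[0,0,6,0,0,0,1],[0,0,6,0,0,0,1]]' 35; python3 -m handwheel '[[0,0,0,0,0,0,0.6],[0,0,0,0,0,0,0.3],[0,0,0,0,0,0,0.2],[0,0,-20,0,0,0,0.2],[0,0,-60,0,0,0,0.2],[0,0,-120,0,0,0,0.2],[0,0,-120,0,0,0,0.2]]'
python3 - <<'E'
from h import *
im=ctrl.get_image("top")[:,:,::-1];cv2.imwrite("pics/top1.png",im)
im=ctrl.get_image("scene")[:,:,::-1];cv2.imwrite("pics/scene1.png",im)
E
python3 plan.py 0.6 0.17 0.15 1.57
```

```text
time: 12.35
position: [0.659, -0.119, 0.029]
tool_rot: [2.117, 2.321, 0.001]
ft_force: [-0.4, 0.1, 0.4]
grip_width: 0.179
time: 13.22
position: [0.6628, -0.1204, 0.1566]
tool_rot: [2.11, 2.313, 0.012]
ft_force: [0.2, -0.5, -0.3]
grip_width: 0.4
t 13.325 pos [ 0.6595 -0.1193  0.1507] yaw 0.092 tilt [-0.     0.003] F [-0.3  1.1 -0.4] w 0.402 j7 0.37
target [0.6  0.17 0.15] 1.57 -> d mm [293.5 -32.7   0.5] turn [ 0.002  0.003 -1.478]
```

View pics/top1.png

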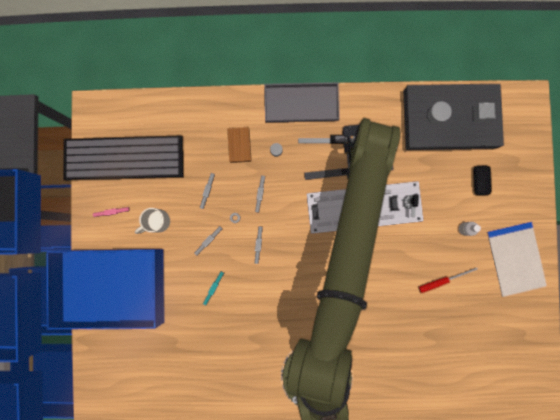

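View pics/scene1.png

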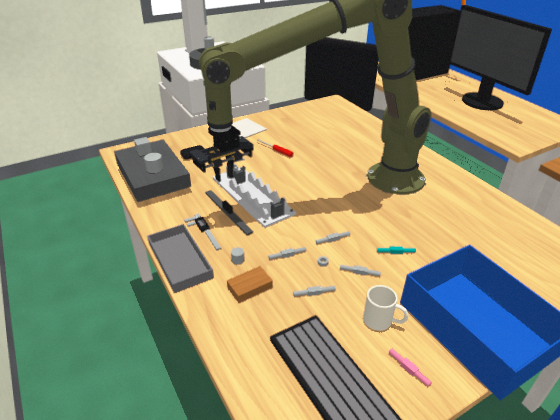

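```bash
cat > shafts.py <<'E'
from ov import *
def find(verbose=True):
    im=ctrl.get_image("top")[:,:,::-1].copy()
    hsv=cv2.cvtColor(im,cv2.COLOR_BGR2HSV)
    m=((hsv[:,:,1]<75)&(hsv[:,:,2]>60)).astype(np.uint8)
    m[:, :185]=0; m[:,290:]=0; m[:165]=0; m[285:]=0
    n,l,st,ce=cv2.connectedComponentsWithStats(m)
    out=[]
    for i in range(1,n):
        if st[i,4]<80: continue
        ys,xs=np.nonzero(l==i); P=unproj("top",np.c_[xs,ys],.012)[:,:2]
        c=P.mean(0); u,s,v=np.linalg.svd(P-c,full_matrices=False); a=v[0]; a=a*np.sign(a[0])
        t=(P-c)@a; w=(P-c)@v[1]
        mid=c+a*(t.max()+t.min())/2
        print("area",st[i,4],"px",ce[i].round(1),"c",c.round(4),"mid",mid.round(4),"ang",round(float(np.arctan2(a[1],a[0])),3),"len",round(t.max()-t.min(),3),"wid",round(w.max()-w.min(),3))
    return im
im=find()
cv2.imwrite("pics/last_top.png",im)
E
python3 shafts.py
```

```text
area 169 px [206.6 190.4] c [0.6059 0.3413] mid [0.6056 0.3414] ang -0.326 len 0.119 wid 0.019
area 162 px [259.7 193.4] c [0.5924 0.1694] mid [0.5922 0.1695] ang -0.189 len 0.117 wid 0.018
area 163 px [207.8 240.6] c [0.4436 0.3397] mid [0.4441 0.3392] ang -0.782 len 0.116 wid 0.019
area 164 px [258.  244.6] c [0.4275 0.1778] mid [0.4265 0.1779] ang -0.132 len 0.117 wid 0.018
```

```bash
python3 plan.py 0.5923 0.1695 0.1 1.382
```

```text
t 13.375 pos [ 0.6586 -0.119   0.1489] yaw 0.092 tilt [0. 0.] F [-0.5  0.  -1.4] w 0.405 j7 0.37
target [0.5923 0.1695 0.1   ] 1.382 -> d mm [293.3 -39.5  49. ] turn [ 0.   -0.   -1.29]
```

```bash
python3 -m handwheel '[[293,-40,0,0,0,-1.29,0],[293,-40,0,0,0,-1.29,0],[293,-40,0,0,0,-1.29,0],[293,-40,0,0,0,-1.29,0],[293,-40,20,0,0,-1.29,0],[293,-40,49,0,0,-1.29,0],[293,-40,49,0,0,-1.29,0],[293,-40,49,0,0,-1.29,0],[293,-40,49,0,0,-1.29,0],[293,-40,49,0,0,-1.29,0]]' 35; python3 plan.py 0.5923 0.1695 0.016 1.382
python3 - <<'E'
from h import *
grab("scene","s12.png",(230,160,390,300),5)
E
```

```text
time: 14.62
position: [0.5922, 0.1689, 0.0998]
tool_rot: [0.299, 3.127, 0.0]
ft_force: [-0.6, -0.5, -0.6]
grip_width: 0.503
t 14.625 pos [0.5922 0.1689 0.0998] yaw 1.38 tilt [-0.  0.] F [-0.6 -0.5 -0.6] w 0.503 j7 1.1
target [0.5923 0.1695 0.016 ] 1.382 -> d mm [ 0.1  0.6 83.8] turn [ 0.     0.    -0.002]
```

View pics/s12.png

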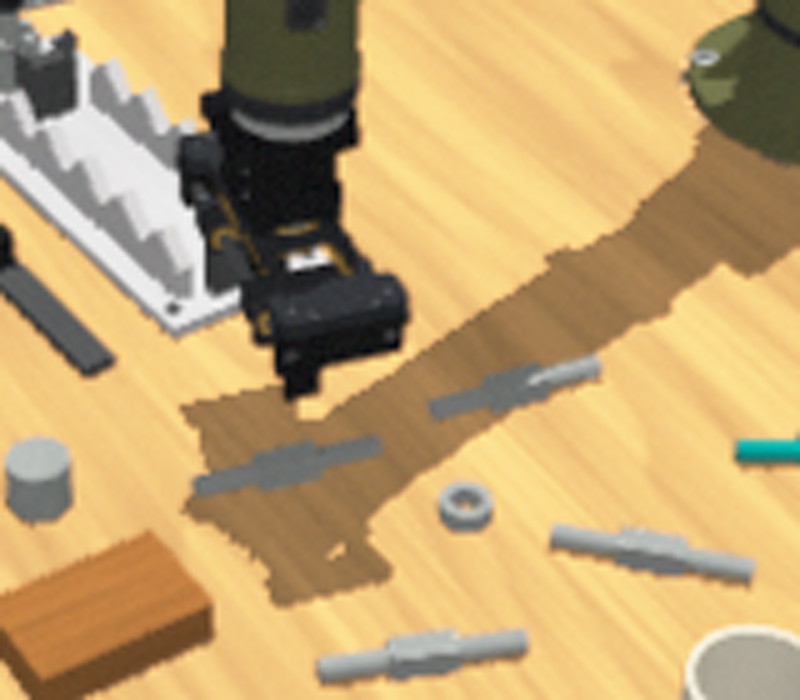

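```bash
python3 -m handwheel '[[0,0,40,0,0,0,0],[0,0,70,0,0,0,0],[0,0,82,0,0,0,0],[0,0,82,0,0,0,0],[0,0,82,0,0,0,0.5],[0,0,82,0,0,0,1],[0,0,82,0,0,0,1],[0,0,82,0,0,0,1]]' 35;  python3 plan.py c 0 75 51 1.571; python3 -m handwheel '[[0,0,-40,0,0,0,1],[0,0,-80,0,0,0,1],[0,0,-100,0,0,0,1],[0,0,-100,0,0,0,1]]' 45; python3 plan.py c 0 75 100 1.571;python3 - <<'E'
from h import *
grab("scene","s13.png",(230,160,390,300),5)
E
```

```text
time: 15.68
position: [0.5926, 0.1695, 0.0184]
tool_rot: [0.296, 3.126, 0.002]
ft_force: [-0.8, 0.8, 2.4]
grip_width: 0.199
t 15.675 pos [0.5926 0.1695 0.0184] yaw 1.382 tilt [-0.001  0.001] F [-0.8  0.8  2.4] w 0.199 j7 1.12
target [ 0.5317 -0.0556  0.051 ] 1.6628 -> d mm [  17.6 -232.5  -32.9] turn [ 0.001  0.001 -0.281]
time: 16.18
position: [0.5928, 0.1692, 0.1186]
tool_rot: [0.296, 3.125, 0.002]
ft_force: [-0.0, 0.5, -2.3]
grip_width: 0.202
t 16.175 pos [0.5928 0.1692 0.1186] yaw 1.382 tilt [-0.002  0.001] F [-0.   0.5 -2.3] w 0.202 j7 1.1
target [ 0.5317 -0.0556  0.1   ] 1.6628 -> d mm [  17.8 -232.3   18.3] turn [ 0.001  0.002 -0.281]
```

View pics/s13.png

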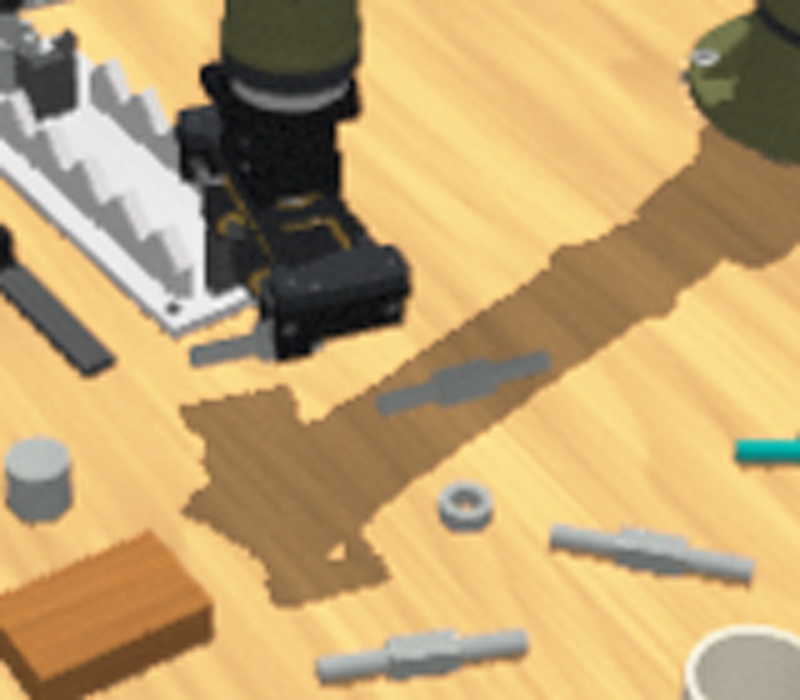

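```bash
python3 -m handwheel '[[18,-232,0,0,0,-0.28,1],[18,-232,0,0,0,-0.28,1],[18,-232,0,0,0,-0.28,1],[18,-232,0,0,0,-0.28,1],[18,-232,18,0,0,-0.28,1],[18,-232,18,0,0,-0.28,1],[18,-232,18,0,0,-0.28,1],[18,-232,18,0,0,-0.28,1]]' 45; python3 plan.py c 0 75 52 1.571;python3 - <<'E'
from h import *
grab("scene","s14.png",(190,110,330,230),5)
E
```

```text
time: 17.23
position: [0.5313, -0.0541, 0.0996]
tool_rot: [-0.147, 3.138, 0.0]
ft_force: [0.5, 0.2, -1.7]
grip_width: 0.204
t 17.225 pos [ 0.5313 -0.0541  0.0996] yaw 1.664 tilt [-0.  0.] F [ 0.5  0.2 -1.7] w 0.204 j7 1.76
target [ 0.5317 -0.0556  0.052 ] 1.6628 -> d mm [-0.3 -1.5 47.6] turn [0.    0.    0.002]
```

View pics/s14.png

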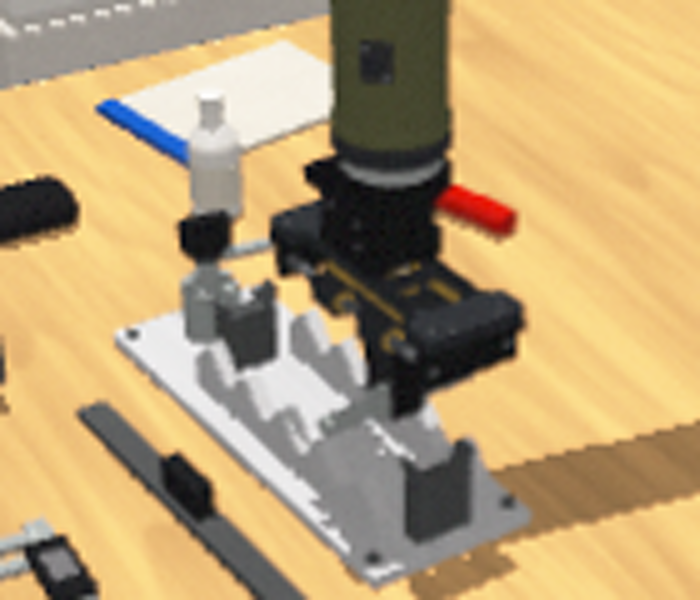

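```bash
python3 -m handwheel '[[0,-1,25,0,0,0,1],[0,-1,40,0,0,0,1],[0,-1,46,0,0,0,1],[0,-1,46,0,0,0,1]]' 45; python3 plan.py c 0 75 52 1.571;python3 - <<'E'
from h import *
grab("scene","s15.png",(190,110,330,230),5)
grab("top","t15.png",(290,160,430,250),5)
E
```

```text
time: 17.77
position: [0.531, -0.0563, 0.0536]
tool_rot: [0.144, -3.138, -0.0]
ft_force: [1.1, -1.0, -1.2]
grip_width: 0.202
t 17.775 pos [ 0.531  -0.0563  0.0536] yaw 1.662 tilt [0. 0.] F [ 1.1 -1.  -1.2] w 0.202 j7 1.78
target [ 0.5317 -0.0556  0.052 ] 1.6628 -> d mm [-0.7  0.6  1.6] turn [ 0. -0. -0.]
```

View pics/s15.png

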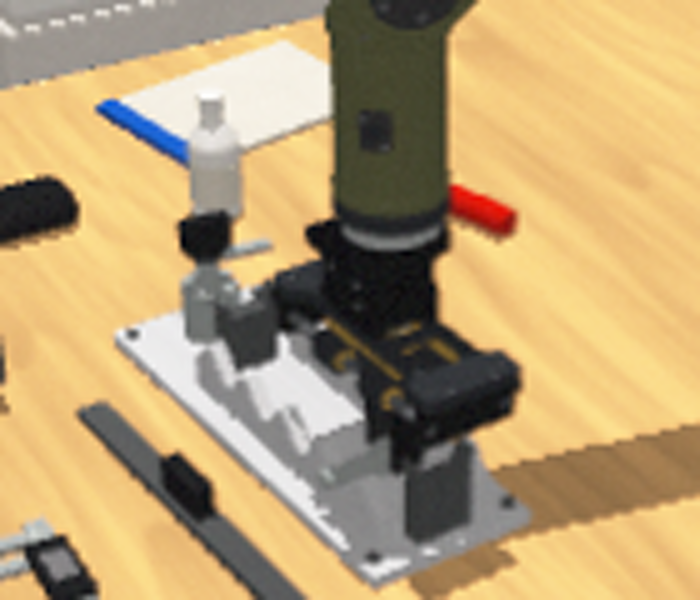

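View pics/t15.png

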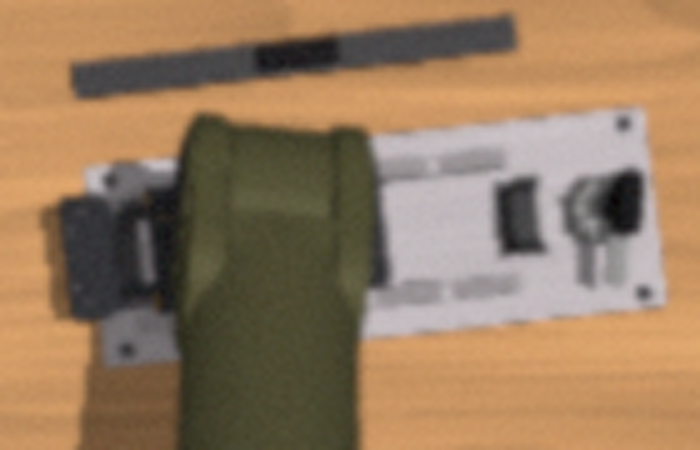

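```bash
python3 -m handwheel '[[0,0,2,0,0,0,1],[0,0,2,0,0,0,0.5],[0,0,2,0,0,0,0.3],[0,0,2,0,0,0,0.3],[0,0,-20,0,0,0,0.3],[0,0,-50,0,0,0,0.3],[0,0,-80,0,0,0,0.3],[150,60,-80,0,0,0.1,0],[190,80,-80,0,0,0.1,0],[190,80,-80,0,0,0.1,0],[190,80,-80,0,0,0.1,0]]' 35; python3 plan.py 0.5 0.17 0.12 1.4;python3 - <<'E'
from h import *
grab("scene","s16.png",(190,110,330,230),5)
E
python3 shafts.py
```

```text
time: 19.25
position: [0.331, 0.0064, 0.1315]
tool_rot: [-0.011, -3.136, 0.001]
ft_force: [5.3, 1.2, 0.9]
grip_width: 0.497
t 19.25 pos [0.331  0.0064 0.1315] yaw 1.564 tilt [ 0.006 -0.001] F [5.3 1.2 0.9] w 0.497 j7 1.43
target [0.5  0.17 0.12] 1.4 -> d mm [-167.9  164.8   10.4] turn [-0.001 -0.006  0.164]
area 165 px [206.5 190.7] c [0.6049 0.3416] mid [0.6056 0.3414] ang -0.329 len 0.119 wid 0.019
area 166 px [265.1 235.8] c [0.4553 0.1544] mid [0.4549 0.1545] ang -0.123 len 0.117 wid 0.018
area 163 px [207.8 240.5] c [0.4439 0.3394] mid [0.4441 0.3392] ang -0.779 len 0.116 wid 0.019
```

View pics/s16.png

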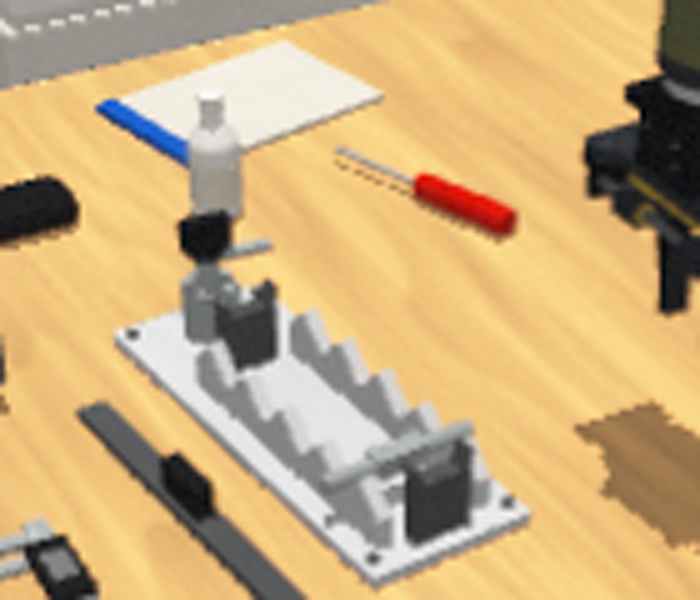

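View pics/last_top.png

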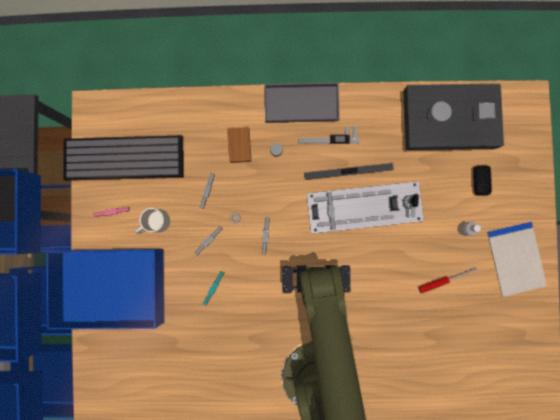

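```bash
cat > chk.py <<'E'
from ov import *
def sh(y):
    return [(W(np.array([(-60,y,42+0),(60,y,42)])),(0,0,255)),(W(rect(-20,20,y-9,y+9,51)),(0,255,255))]
ps=[]
for y in(-75,-25,25,75): ps+=sh(y)
ps+=[(W(rect(-65,65,-220,145,12)),(255,0,0))]
import sys
ims=[ctrl.get_image(n)[:,:,::-1].copy() for n in("scene","top")]
b=(205,140,305,230); overlay("scene",ims[0],b,4,ps,"ca.png")
grab("scene","cb.png",b,4,ims[0])
b=(300,170,430,240); overlay("top",ims[1],b,4,ps,"cc.png"); grab("top","cd.png",b,4,ims[1])
A,B,C,D=[cv2.imread(f"pics/c{k}.png") for k in "abcd"]
o=np.zeros((640,800,3),np.uint8)[:600]; L=np.hstack([B,A])[:,:800]
o=np.zeros((600,800,3),np.uint8); o[:330]=L[10:340]
T=np.hstack([cv2.resize(D,(400,215)),cv2.resize(C,(400,215))]); o[340:555]=T
cv2.imwrite("pics/"+sys.argv[1],o)
E
python3 chk.py k1.png; python3 plan.py 0.455 0.1545 0.12 1.448
```

```text
t 19.45 pos [0.3354 0.0056 0.1341] yaw 1.562 tilt [-0.002  0.   ] F [ 0.  -0.8  0.4] w 0.505 j7 1.43
target [0.455  0.1545 0.12  ] 1.448 -> d mm [-118.2  150.    14.4] turn [0.    0.002 0.114]
```

View pics/k1.png

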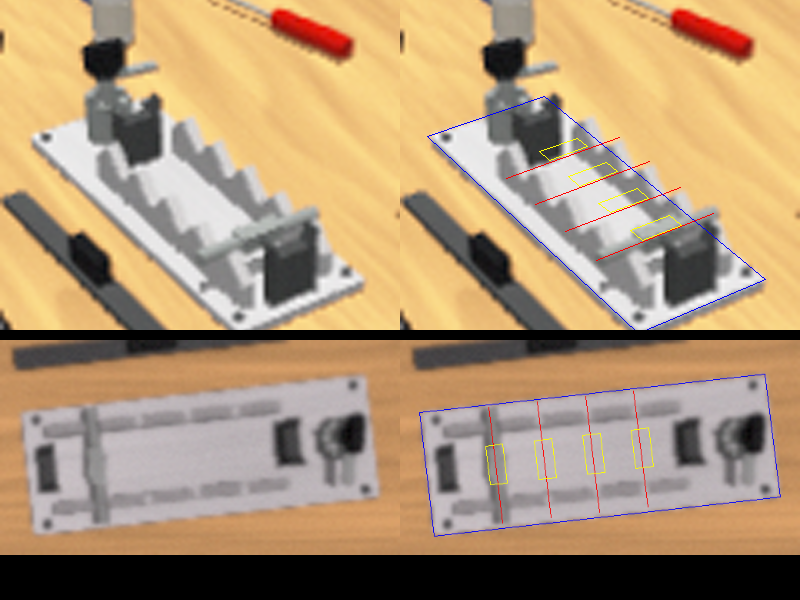

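```bash
python3 -m handwheel '[[-118,150,0,0,0,0.11,0],[-118,150,0,0,0,0.11,0],[-118,150,14,0,0,0.11,0],[-118,150,14,0,0,0.11,0],[-118,150,14,0,0,0.11,0],[-118,150,14,0,0,0.11,0],[-118,150,14,0,0,0.11,0]]' 35; python3 plan.py 0.455 0.1545 0.018 1.448
```

```text
time: 20.32
position: [0.4539, 0.1537, 0.1204]
tool_rot: [0.189, 3.134, 0.001]
ft_force: [-0.6, -0.5, 0.5]
grip_width: 0.5
t 20.325 pos [0.4539 0.1537 0.1204] yaw 1.45 tilt [-0.002  0.001] F [-0.6 -0.5  0.5] w 0.5 j7 1.06
target [0.455  0.1545 0.018 ] 1.448 -> d mm [ -0.9   0.8 102.4] turn [0.001 0.002 0.002]
```

```bash
python3 -m handwheel '[[-1,1,40,0,0,0,0],[-1,1,80,0,0,0,0],[-1,1,102,0,0,0,0],[-1,1,102,0,0,0,0],[-1,1,102,0,0,0,0.5],[-1,1,102,0,0,0,1],[-1,1,102,0,0,0,1],[-1,1,102,0,0,0,1]]' 35;  python3 -m handwheel '[[0,0,-40,0,0,0,1],[0,0,-80,0,0,0,1],[0,0,-100,0,0,0,1],[0,0,-100,0,0,0,1]]' 45; python3 plan.py c 0 25 100 1.571;python3 - <<'E'
from h import *
grab("scene","s17.png",(230,160,390,300),5)
E
```

```text
time: 21.32
position: [0.4552, 0.1559, 0.0182]
tool_rot: [0.186, 3.135, 0.001]
ft_force: [-0.2, -0.1, 3.9]
grip_width: 0.2
time: 21.82
position: [0.4557, 0.156, 0.1187]
tool_rot: [0.186, 3.133, 0.002]
ft_force: [-0.2, 0.1, -2.6]
grip_width: 0.2
t 21.825 pos [0.4557 0.156  0.1187] yaw 1.452 tilt [-0.003  0.001] F [-0.2  0.1 -2.6] w 0.2 j7 1.06
target [ 0.5363 -0.1054  0.1   ] 1.6628 -> d mm [-110.9 -250.1   18.7] turn [ 0.001  0.003 -0.211]
```

View pics/s17.png

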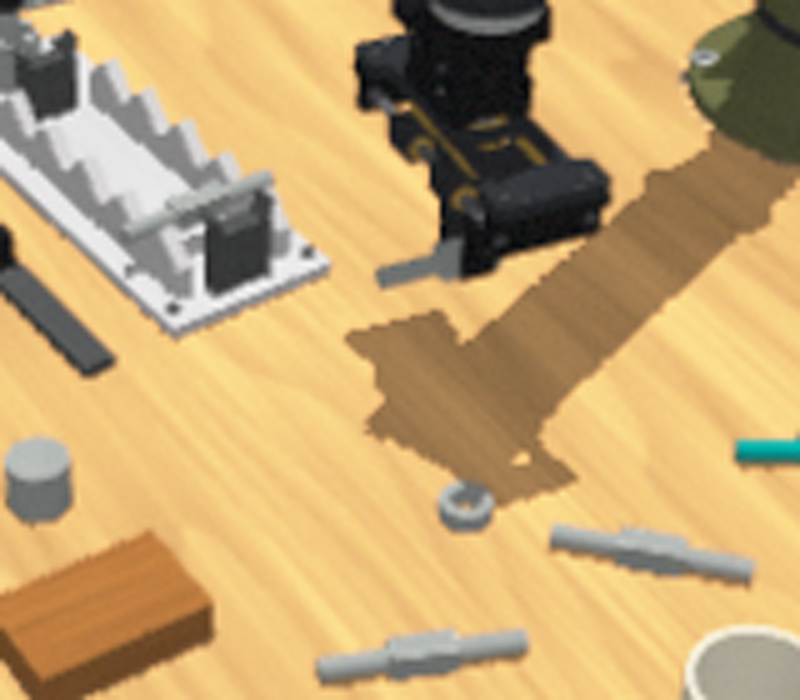

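```bash
python3 -m handwheel '[[-111,-250,0,0,0,-0.21,1],[-111,-250,0,0,0,-0.21,1],[-111,-250,0,0,0,-0.21,1],[-111,-250,0,0,0,-0.21,1],[-111,-250,0,0,0,-0.21,1],[-111,-250,18,0,0,-0.21,1],[-111,-250,18,0,0,-0.21,1],[-111,-250,18,0,0,-0.21,1],[-111,-250,18,0,0,-0.21,1]]' 45; python3 plan.py c 0 25 53 1.571;python3 - <<'E'
from h import *
grab("scene","s18.png",(190,110,330,230),5)
E
```

```text
time: 23.0
position: [0.5357, -0.1046, 0.0998]
tool_rot: [-0.146, 3.138, 0.0]
ft_force: [-0.7, 0.8, -2.5]
grip_width: 0.198
t 23.0 pos [ 0.5357 -0.1046  0.0998] yaw 1.664 tilt [-0.001  0.   ] F [-0.7  0.8 -2.5] w 0.198 j7 1.84
target [ 0.5363 -0.1054  0.053 ] 1.6628 -> d mm [-0.5 -0.9 46.8] turn [0.    0.001 0.001]
```

View pics/s18.png

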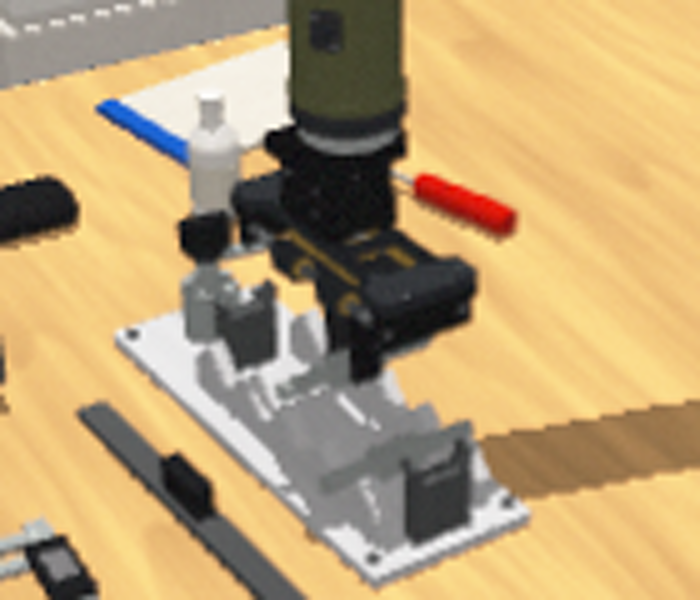

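```bash
python3 -m handwheel '[[0,0,25,0,0,0,1],[0,0,40,0,0,0,1],[0,0,46,0,0,0,1],[0,0,46,0,0,0,1]]' 45; python3 -m handwheel '[[0,0,2,0,0,0,1],[0,0,2,0,0,0,0.5],[0,0,2,0,0,0,0.3],[0,0,2,0,0,0,0.3],[0,0,-20,0,0,0,0.3],[0,0,-50,0,0,0,0.3],[0,0,-80,0,0,0,0.3],[0,0,-80,0,0,0,0.3]]' 35;python3 plan.py 0.6056 0.3414 0.12 1.243
```

```text
time: 23.55
position: [0.5354, -0.1056, 0.0534]
tool_rot: [0.143, -3.138, -0.0]
ft_force: [0.4, 0.8, -2.2]
grip_width: 0.203
time: 24.55
position: [0.5375, -0.1061, 0.1364]
tool_rot: [-0.143, 3.133, -0.001]
ft_force: [1.2, 0.6, -0.9]
grip_width: 0.352
t 24.55 pos [ 0.5375 -0.1061  0.1364] yaw 1.662 tilt [-0.006 -0.001] F [ 1.2  0.6 -0.9] w 0.352 j7 1.84
target [0.6056 0.3414 0.12  ] 1.243 -> d mm [-108.5  439.5   16.5] turn [0.    0.006 0.419]
```

```bash
python3 -m handwheel '[[-108,440,0,0,0,0.42,0],[-108,440,0,0,0,0.42,0],[-108,440,0,0,0,0.42,0],[-108,440,0,0,0,0.42,0],[-108,440,0,0,0,0.42,0],[-108,440,0,0,0,0.42,0],[-108,440,0,0,0,0.42,0],[-108,440,16,0,0,0.42,0],[-108,440,16,0,0,0.42,0],[-108,440,16,0,0,0.42,0],[-108,440,16,0,0,0.42,0]]' 35; python3 plan.py 0.6056 0.3414 0.018 1.243; python3 chk.py k2.png; python3 shafts.py;  python3 - <<'E'
from h import *
grab("scene","s19.png",(260,160,420,300),5)
E
```

```text
time: 25.92
position: [0.6038, 0.3401, 0.118]
tool_rot: [0.518, 3.098, -0.001]
ft_force: [0.1, -0.6, 0.6]
grip_width: 0.496
t 25.925 pos [0.6038 0.3401 0.118 ] yaw 1.239 tilt [-0.001 -0.   ] F [ 0.1 -0.6  0.6] w 0.496 j7 0.68
target [0.6056 0.3414 0.018 ] 1.243 -> d mm [ -1.2   1.8 100. ] turn [-0.     0.001 -0.004]
```

View pics/k2.png

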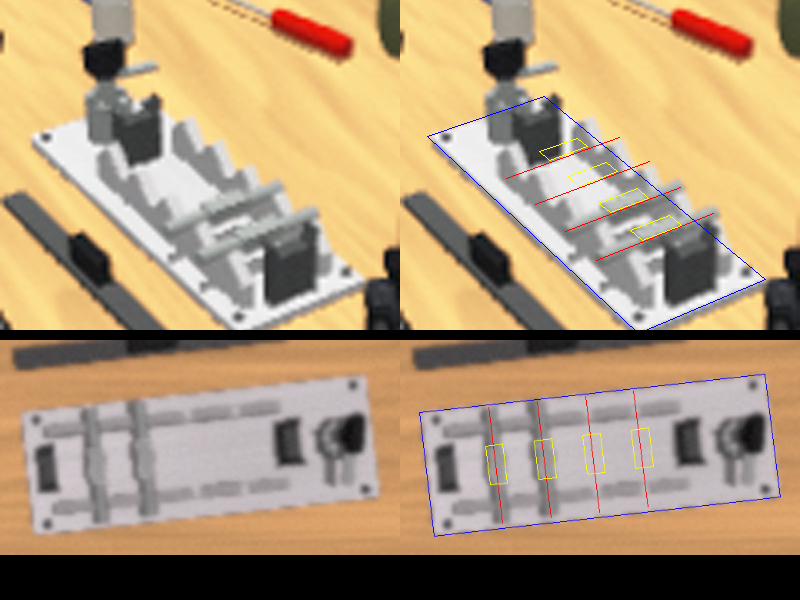

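View pics/s19.png

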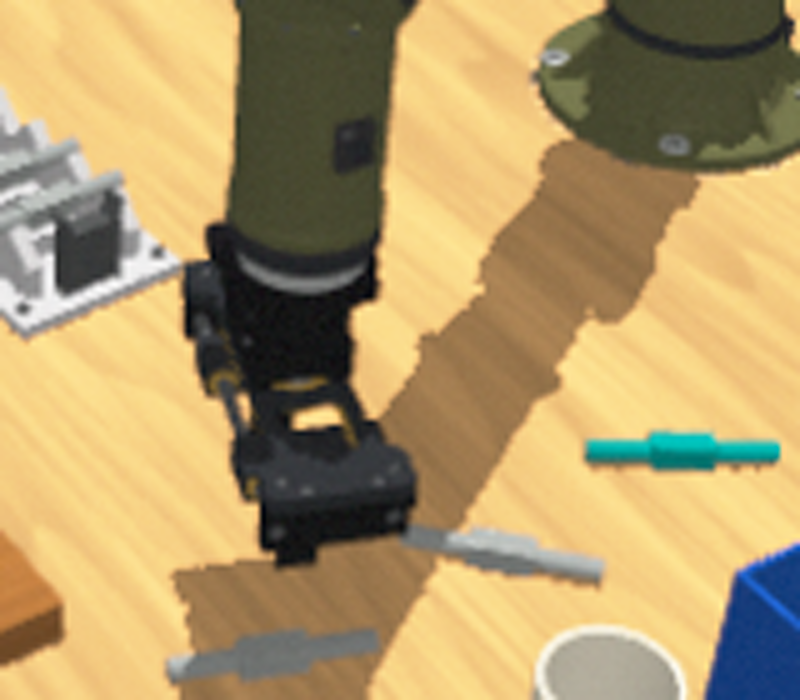

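```bash
python3 -m handwheel '[[-1,2,40,0,0,0,0],[-1,2,80,0,0,0,0],[-1,2,100,0,0,0,0],[-1,2,100,0,0,0,0],[-1,2,100,0,0,0,0.5],[-1,2,100,0,0,0,1],[-1,2,100,0,0,0,1],[-1,2,100,0,0,0,1]]' 35;  python3 -m handwheel '[[0,0,-40,0,0,0,1],[0,0,-80,0,0,0,1],[0,0,-100,0,0,0,1],[0,0,-100,0,0,0,1]]' 45; python3 plan.py c 0 -25 100 1.571;python3 - <<'E'
from h import *
grab("scene","s20.png",(260,160,420,300),5)
E
```

```text
time: 27.12
position: [0.6047, 0.3439, 0.0181]
tool_rot: [0.514, 3.099, 0.0]
ft_force: [-0.7, -0.1, 2.1]
grip_width: 0.2
time: 27.62
position: [0.6053, 0.3443, 0.1189]
tool_rot: [0.514, 3.097, 0.003]
ft_force: [-0.1, 0.3, -1.6]
grip_width: 0.201
t 27.625 pos [0.6053 0.3443 0.1189] yaw 1.242 tilt [-0.002  0.002] F [-0.1  0.3 -1.6] w 0.201 j7 0.68
target [ 0.5409 -0.1552  0.1   ] 1.6628 -> d mm [-100.3 -493.6   18. ] turn [ 0.002  0.002 -0.421]
```

View pics/s20.png

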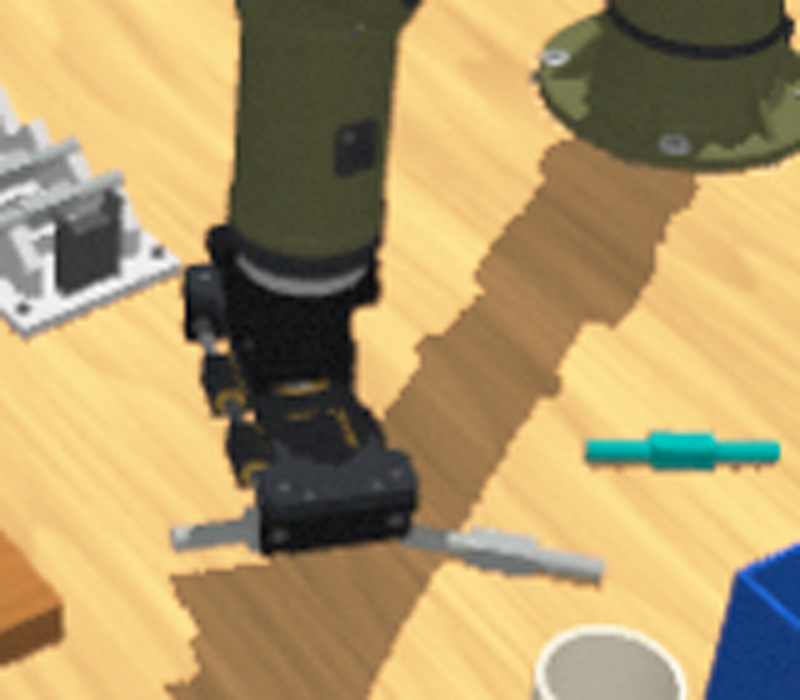

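```bash
python3 -m handwheel '[[-99,-494,-10,0,0,-0.42,1],[-99,-494,-10,0,0,-0.42,1],[-99,-494,-10,0,0,-0.42,1],[-99,-494,-10,0,0,-0.42,1],[-99,-494,-10,0,0,-0.42,1],[-99,-494,-10,0,0,-0.42,1],[-99,-494,-10,0,0,-0.42,1],[-99,-494,-10,0,0,-0.42,1],[-99,-494,18,0,0,-0.42,1],[-99,-494,18,0,0,-0.42,1],[-99,-494,18,0,0,-0.42,1],[-99,-494,18,0,0,-0.42,1]]' 45; python3 plan.py c -1.5 -25 53 1.571;python3 - <<'E'
from h import *
grab("scene","s21.png",(190,110,330,230),5)
E
```

```text
time: 29.18
position: [0.5395, -0.1543, 0.1001]
tool_rot: [-0.147, 3.137, 0.0]
ft_force: [-0.4, 0.6, -1.8]
grip_width: 0.202
t 29.175 pos [ 0.5395 -0.1543  0.1001] yaw 1.664 tilt [-0.001  0.   ] F [-0.4  0.6 -1.8] w 0.202 j7 1.93
target [ 0.5394 -0.1553  0.053 ] 1.6628 -> d mm [ 0.3 -1.  47.1] turn [0.    0.001 0.002]
```

View pics/s21.png

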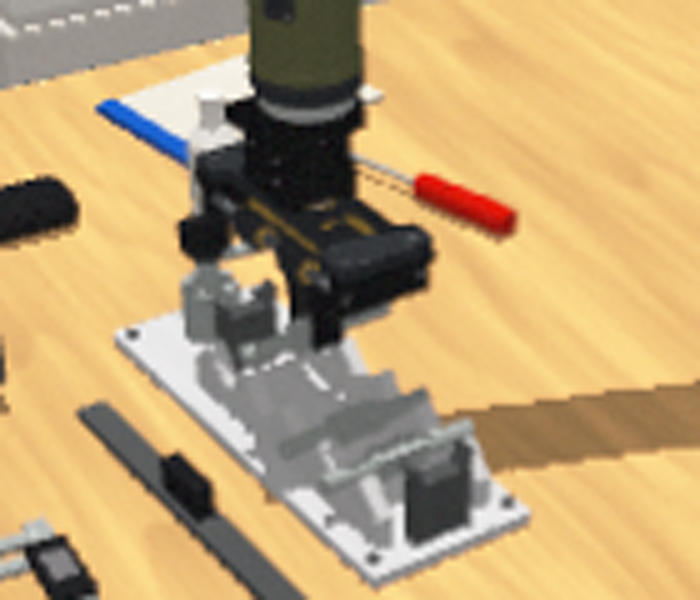

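```bash
python3 -m handwheel '[[0,-1,25,0,0,0,1],[0,-1,40,0,0,0,1],[0,-1,46,0,0,0,1],[0,-1,46,0,0,0,1]]' 45; python3 -m handwheel '[[0,0,2,0,0,0,1],[0,0,2,0,0,0,0.5],[0,0,2,0,0,0,0.3],[0,0,2,0,0,0,0.3],[0,0,-20,0,0,0,0.3],[0,0,-50,0,0,0,0.3],[0,0,-80,0,0,0,0.3],[0,0,-80,0,0,0,0.3]]' 35;python3 plan.py 0.46 0.15 0.14 1.1
```

```text
time: 29.72
position: [0.5389, -0.1564, 0.0536]
tool_rot: [0.144, -3.138, -0.0]
ft_force: [0.8, -0.7, -0.7]
grip_width: 0.2
time: 30.72
position: [0.5407, -0.1573, 0.1364]
tool_rot: [-0.143, 3.133, -0.002]
ft_force: [-0.8, -0.7, -0.9]
grip_width: 0.352
t 30.725 pos [ 0.5407 -0.1573  0.1364] yaw 1.662 tilt [-0.005 -0.002] F [-0.8 -0.7 -0.9] w 0.352 j7 1.93
target [0.46 0.15 0.14] 1.1 -> d mm [ 52.5 313.4  -4.4] turn [-0.     0.006  0.562]
```

```bash
python3 -m handwheel '[[52,313,-4,0,0,0.56,0],[52,313,-4,0,0,0.56,0],[52,313,-4,0,0,0.56,0],[52,313,-4,0,0,0.56,0],[52,313,-4,0,0,0.56,0],[52,313,-4,0,0,0.56,0],[52,313,-4,0,0,0.56,0],[52,313,-4,0,0,0.56,0]]' 35; python3 chk.py k3.png; python3 shafts.py
```

```text
time: 31.72
position: [0.4586, 0.1488, 0.137]
tool_rot: [-0.732, -3.055, 0.002]
ft_force: [0.4, -0.4, 0.6]
grip_width: 0.5
area 169 px [237.8 217.9] c [0.5146 0.2413] mid [0.5097 0.2462] ang -0.777 len 0.082 wid 0.049
area 163 px [207.8 240.5] c [0.4439 0.3394] mid [0.4441 0.3392] ang -0.779 len 0.116 wid 0.019
```

View pics/k3.png

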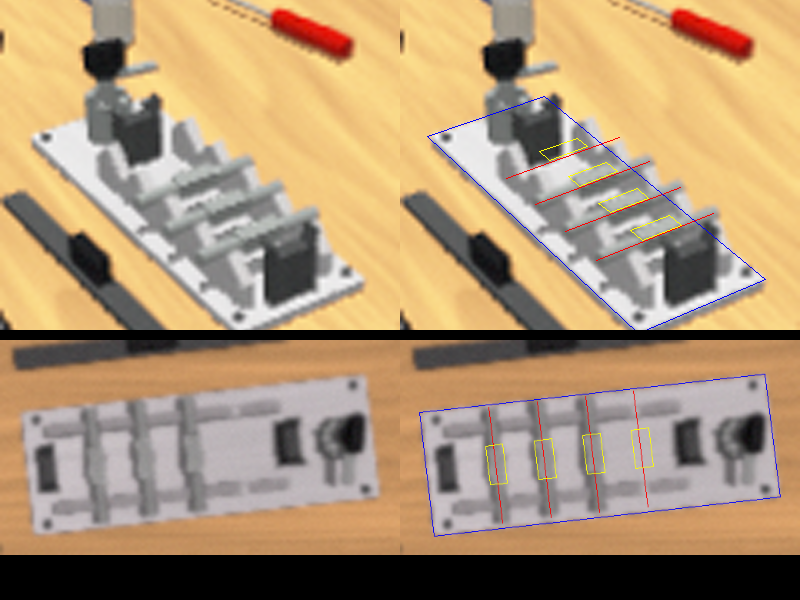

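```bash
python3 plan.py 0.444 0.3393 0.12 0.791
```

```text
t 31.875 pos [0.4589 0.1487 0.1373] yaw 1.099 tilt [ 0. -0.] F [-0.1 -0.6  0.3] w 0.505 j7 0.73
target [0.444  0.3393 0.12  ] 0.791 -> d mm [ 99.9 163.1  17.2] turn [-0.001 -0.     0.308]
```

```bash
python3 -m handwheel '[[100,163,0,0,0,0.31,0],[100,163,0,0,0,0.31,0],[100,163,17,0,0,0.31,0],[100,163,17,0,0,0.31,0],[100,163,17,0,0,0.31,0],[100,163,17,0,0,0.31,0],[100,163,17,0,0,0.31,0]]' 35; python3 plan.py 0.444 0.3393 0.018 0.791
```

```text
time: 32.75
position: [0.4441, 0.339, 0.121]
tool_rot: [1.197, 2.904, 0.0]
ft_force: [-0.8, 0.1, 0.5]
grip_width: 0.505
t 32.75 pos [0.4441 0.339  0.121 ] yaw 0.789 tilt [-0.001  0.   ] F [-0.8  0.1  0.5] w 0.505 j7 0.05
target [0.444  0.3393 0.018 ] 0.791 -> d mm [4.00e-01 1.00e-01 1.03e+02] turn [ 0.     0.001 -0.002]
```

```bash
python3 -m handwheel '[[0,0,40,0,0,0,0],[0,0,80,0,0,0,0],[0,0,103,0,0,0,0],[0,0,103,0,0,0,0],[0,0,103,0,0,0,0.5],[0,0,103,0,0,0,1],[0,0,103,0,0,0,1],[0,0,103,0,0,0,1]]' 35;  python3 -m handwheel '[[0,0,-40,0,0,0,1],[0,0,-80,0,0,0,1],[0,0,-120,0,0,0,1],[0,0,-120,0,0,0,1]]' 45; python3 plan.py c 0 -50 130 1.571;python3 - <<'E'
from h import *
grab("scene","s22.png",(260,160,420,300),5)
E
```

```text
time: 33.75
position: [0.4432, 0.3411, 0.018]
tool_rot: [1.192, 2.906, 0.001]
ft_force: [-0.2, -0.6, 1.7]
grip_width: 0.203
time: 34.25
position: [0.4447, 0.3425, 0.141]
tool_rot: [1.191, 2.903, 0.009]
ft_force: [-0.0, 0.1, -2.4]
grip_width: 0.199
t 34.25 pos [0.4447 0.3425 0.141 ] yaw 0.792 tilt [-0.001  0.007] F [-0.   0.1 -2.4] w 0.199 j7 0.05
target [ 0.5432 -0.1801  0.13  ] 1.6628 -> d mm [-437.2 -302.8    9.4] turn [ 0.006  0.004 -0.871]
```

View pics/s22.png

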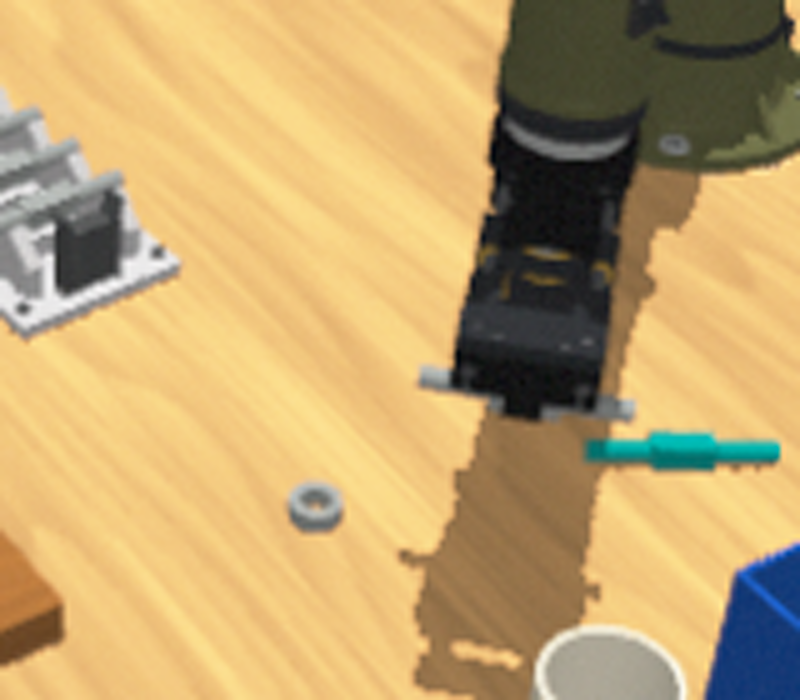

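```bash
python3 -m handwheel '[[-437,-303,0,0,0,-0.87,1],[-437,-303,0,0,0,-0.87,1],[-437,-303,0,0,0,-0.87,1],[-437,-303,0,0,0,-0.87,1],[-437,-303,0,0,0,-0.87,1],[-437,-303,0,0,0,-0.87,1],[-437,-303,0,0,0,-0.87,1],[-437,-303,0,0,0,-0.87,1],[-437,-303,9,0,0,-0.87,1],[-437,-303,9,0,0,-0.87,1],[-437,-303,9,0,0,-0.87,1],[-437,-303,9,0,0,-0.87,1]]' 45; python3 plan.py c 0 -75 110 1.571;python3 - <<'E'
from h import *
grab("scene","s23.png",(190,90,330,230),5)
E
```

```text
time: 35.8
position: [0.5408, -0.1794, 0.1276]
tool_rot: [0.147, -3.137, -0.002]
ft_force: [0.6, 0.1, -0.9]
grip_width: 0.206
t 35.8 pos [ 0.5408 -0.1794  0.1276] yaw 1.665 tilt [0.001 0.002] F [ 0.6  0.1 -0.9] w 0.206 j7 1.97
target [ 0.5455 -0.205   0.11  ] 1.6628 -> d mm [ -2.2 -25.9  17.6] turn [ 0.002 -0.001  0.002]
```

View pics/s23.png

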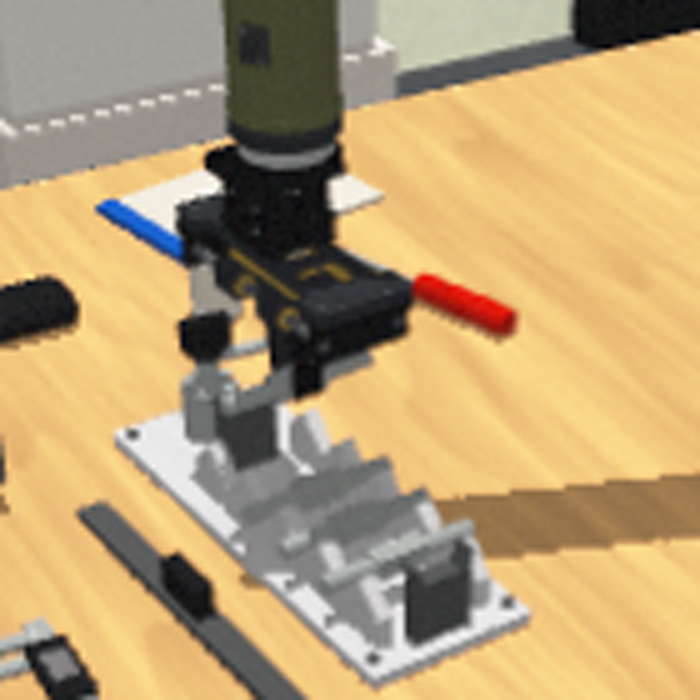

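```bash
python3 -m handwheel '[[-2,-15,0,0.08,0,0,1],[-2,-25,10,0.15,0,0,1],[-2,-25,20,0.15,0,0,1],[-2,-25,40,0.15,0,0,1],[-2,-25,60,0.15,0,0,1],[-2,-25,60,0.15,0,0,1]]' 45; python3 plan.py c 0 -73.6 53 1.571;python3 - <<'E'
from h import *
grab("scene","s24.png",(190,90,330,230),5)
E
```

```text
time: 36.6
position: [0.5438, -0.2053, 0.0667]
tool_rot: [-0.144, 3.127, -0.231]
ft_force: [0.4, 1.0, -1.3]
grip_width: 0.203
t 36.6 pos [ 0.5438 -0.2053  0.0667] yaw 1.663 tilt [ 0.004 -0.147] F [ 0.4  1.  -1.3] w 0.203 j7 1.84
target [ 0.5453 -0.2036  0.053 ] 1.6628 -> d mm [-1.7  3.5 13.3] turn [-0.148 -0.004  0.   ]
```

View pics/s24.png

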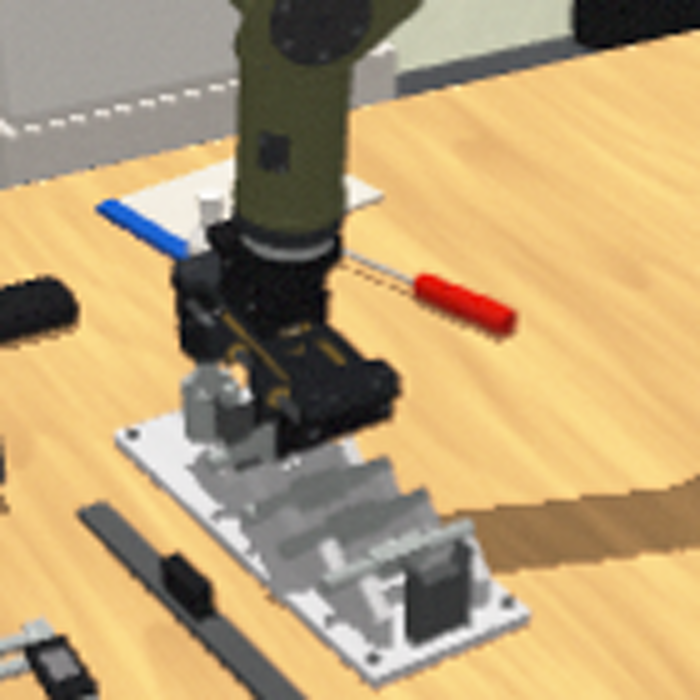

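```bash
python3 -m handwheel '[[-1,3,5,0,0,0,1],[-2,4,10,0,0,0,1],[-2,4,13,0,0,0,1],[-2,4,13,0,0,0,1]]' 45; python3 plan.py c 0 -73.6 53 1.571;python3 - <<'E'
from h import *
grab("scene","s25.png",(190,90,330,230),5)
E
```

```text
time: 37.15
position: [0.547, -0.2043, 0.0549]
tool_rot: [-0.142, 3.123, -0.234]
ft_force: [-0.1, -0.6, -2.9]
grip_width: 0.199
t 37.15 pos [ 0.547  -0.2043  0.0549] yaw 1.662 tilt [ 0.    -0.149] F [-0.1 -0.6 -2.9] w 0.199 j7 1.83
target [ 0.5453 -0.2036  0.053 ] 1.6628 -> d mm [1.6 1.1 1.8] turn [-0.15  -0.    -0.001]
```

View pics/s25.png

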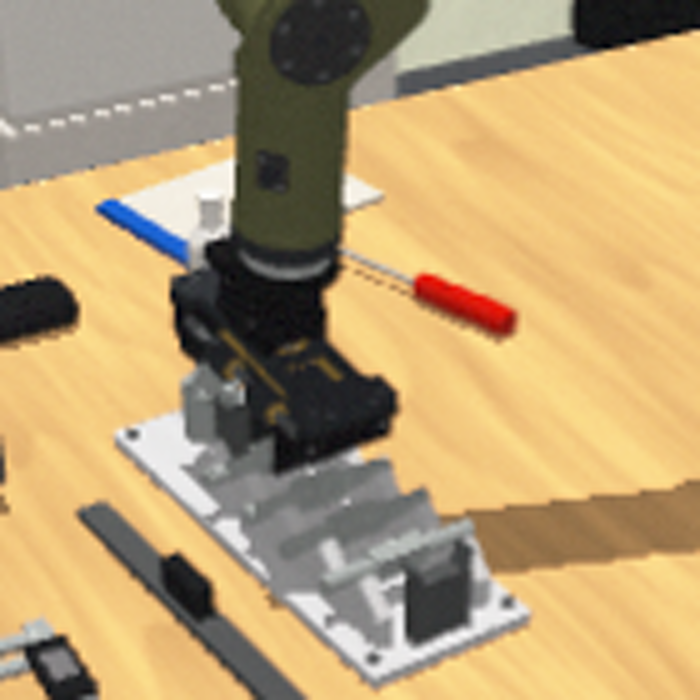

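Lowering the last 2 mm, then releasing and retracting along the tool axis.

```bash
python3 -m handwheel '[[1,1,2,0,0,0,1],[1,1,2,0,0,0,0.5],[1,1,2,0,0,0,0.3],[1,1,2,0,0,0,0.3],[1,1,-20,0,0,0,0.3],[1,1,-50,0,0,0,0.3],[1,1,-90,0,0,0,0.3],[1,1,-90,0,0,0,0.3]]' 35;python3 plan.py 0.46 0.15 0.17 1.1
```

```text
time: 38.2
position: [0.5476, -0.19, 0.1479]
tool_rot: [-0.143, 3.115, -0.236]
ft_force: [1.2, -0.9, 0.3]
grip_width: 0.349
t 38.2 pos [ 0.5476 -0.19    0.1479] yaw 1.662 tilt [-0.007 -0.151] F [ 1.2 -0.9  0.3] w 0.349 j7 1.82
target [0.46 0.15 0.17] 1.1 -> d mm [ 55.8 339.2 -74.6] turn [-0.146  0.05   0.561]
```

```bash
python3 -m handwheel '[[56,339,-75,-0.15,0.05,0.56,0],[56,339,-75,-0.15,0.05,0.56,0],[56,339,-75,-0.15,0.05,0.56,0],[56,339,-75,-0.15,0.05,0.56,0],[56,339,-75,-0.15,0.05,0.56,0],[56,339,-75,-0.15,0.05,0.56,0],[56,339,-75,-0.15,0.05,0.56,0],[56,339,-75,-0.15,0.05,0.56,0],[56,339,-75,-0.15,0.05,0.56,0]]' 35; python3 chk.py k4.png; python3 shafts.py; python3 plan.py c 120 0 130 0
```

```text
time: 39.33
position: [0.4579, 0.1483, 0.167]
tool_rot: [-0.734, -3.046, -0.005]
ft_force: [0.6, 0.2, -0.2]
grip_width: 0.501
area 171 px [236.9 217.8] c [0.515  0.2441] mid [0.5096 0.2489] ang -0.718 len 0.083 wid 0.049
t 39.475 pos [0.4579 0.1489 0.1673] yaw 1.098 tilt [0.009 0.001] F [ 0.2 -0.2 -0.7] w 0.499 j7 0.74
target [ 0.6581 -0.1193  0.13  ] 0.0918 -> d mm [-300.7 -147.7   34.5] turn [-0.003 -0.009  1.007]
```

View pics/k4.png

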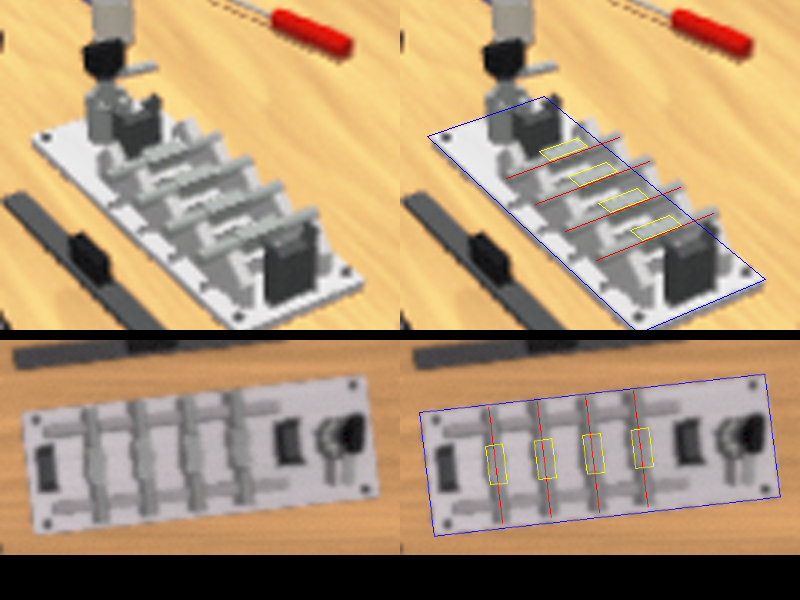

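View pics/last_top.png

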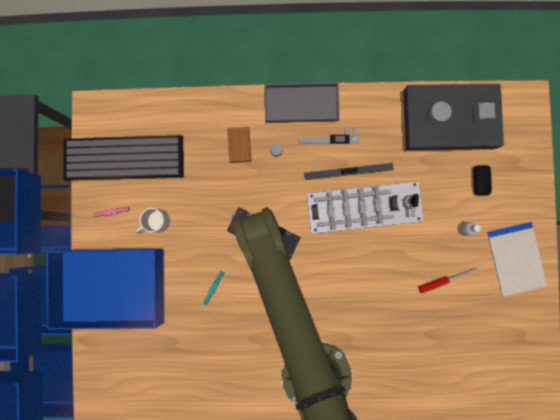

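```bash
python3 - <<'E'
from ov import *
im=cv2.imread("pics/last_top.png")
overlay("top",im,(295,155,405,190),7,[(W(rect(108,132,-145,145,10)),(0,255,255)),(W(rect(112,128,-25,25,36)),(255,255,0))],"t26.png")
E
python3 -m handwheel '[[-301,-148,0,0,-0.01,1.01,0],[-301,-148,0,0,-0.01,1.01,0],[-301,-148,0,0,-0.01,1.01,0],[-301,-148,0,0,-0.01,1.01,0],[-301,-148,0,0,-0.01,1.01,0],[-301,-148,0,0,-0.01,1.01,0],[-301,-148,34,0,-0.01,1.01,0],[-301,-148,34,0,-0.01,1.01,0],[-301,-148,34,0,-0.01,1.01,0],[-301,-148,34,0,-0.01,1.01,0]]' 35; python3 plan.py 0.659 -0.119 0.0285 0.092
```

```text
time: 40.72
position: [0.6594, -0.118, 0.1324]
tool_rot: [2.116, 2.318, -0.002]
ft_force: [1.1, 0.5, 0.4]
grip_width: 0.506
t 40.725 pos [ 0.6594 -0.118   0.1324] yaw 0.091 tilt [-0.003  0.001] F [1.1 0.5 0.4] w 0.506 j7 0.29
target [ 0.659  -0.119   0.0285] 0.092 -> d mm [ -0.6  -0.6 103.9] turn [ 0.001  0.003 -0.001]
```

View pics/t26.png

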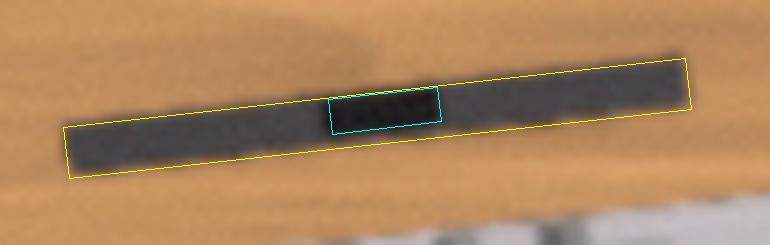

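```bash
python3 -m handwheel '[[-1,0,40,0,0,0,0],[-1,0,80,0,0,0,0],[-1,0,103,0,0,0,0],[-1,0,103,0,0,0,0],[-1,0,103,0,0,0,0.5],[-1,0,103,0,0,0,1],[-1,0,103,0,0,0,1],[-1,0,103,0,0,0,1]]' 40; python3 plan.py 0.5391 -0.1302 0.088 0.092; python3 -m handwheel '[[0,0,-30,0,0,0,1],[0,0,-70,0,0,0,1],[0,0,-110,0,0,0,1],[0,0,-110,0,0,0,1],[0,0,-110,0,0,0,1]]' 45; python3 plan.py 0.5391 -0.1302 0.11 0.092;python3 - <<'E'
from h import *
grab("scene","s27.png",(170,90,310,230),5)
E
```

```text
time: 41.72
position: [0.659, -0.1195, 0.0285]
tool_rot: [2.118, 2.318, -0.003]
ft_force: [-1.0, -0.4, 3.1]
grip_width: 0.181
t 41.725 pos [ 0.659  -0.1195  0.0285] yaw 0.09 tilt [-0.003 -0.   ] F [-1.  -0.4  3.1] w 0.181 j7 0.31
target [ 0.5391 -0.1302  0.088 ] 0.092 -> d mm [   0.  -120.4  -59.4] turn [-0.001  0.003 -0.002]
time: 42.35
position: [0.6577, -0.119, 0.1361]
tool_rot: [-2.118, -2.319, 0.007]
ft_force: [-0.6, 0.9, -2.9]
grip_width: 0.18
t 42.35 pos [ 0.6577 -0.119   0.1361] yaw 0.09 tilt [-0.002 -0.004] F [-0.6  0.9 -2.9] w 0.18 j7 0.29
target [ 0.5391 -0.1302  0.11  ] 0.092 -> d mm [  -0.4 -119.    26.6] turn [-0.004  0.002 -0.002]
```

View pics/s27.png

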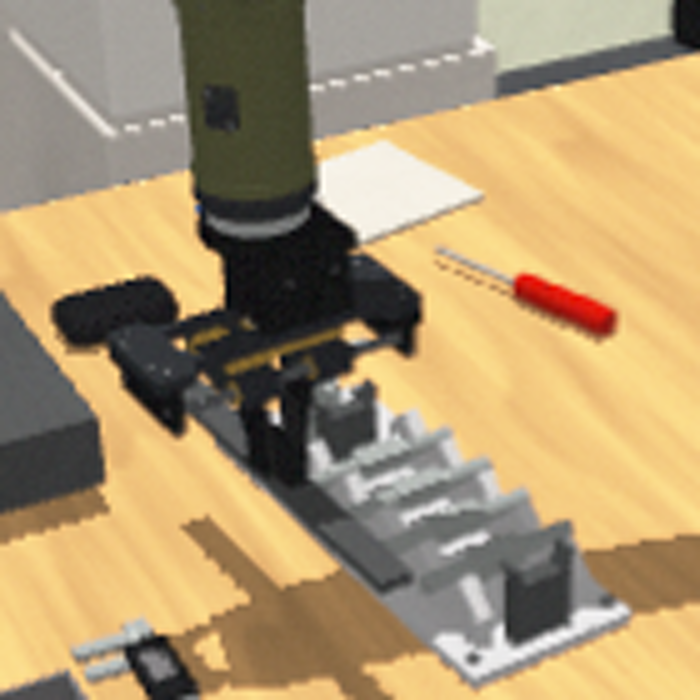

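```bash
python3 -m handwheel '[[0,-40,0,0,0,0,1],[0,-80,0,0,0,0,1],[0,-119,0,0,0,0,1],[0,-119,26,0,0,0,1],[0,-119,26,0,0,0,1],[0,-119,26,0,0,0,1]]' 45; python3 plan.py 0.5391 -0.1302 0.088 0.092;python3 - <<'E'
from h import *
grab("scene","s28.png",(170,90,310,230),5)
E
```

```text
time: 43.15
position: [0.5402, -0.1298, 0.1114]
tool_rot: [-2.118, -2.32, 0.006]
ft_force: [0.4, -0.7, -2.5]
grip_width: 0.18
t 43.15 pos [ 0.5402 -0.1298  0.1114] yaw 0.091 tilt [-0.002 -0.003] F [ 0.4 -0.7 -2.5] w 0.18 j7 0.32
target [ 0.5391 -0.1302  0.088 ] 0.092 -> d mm [-0.3 -1.1 23.5] turn [-0.003  0.002 -0.001]
```

View pics/s28.png

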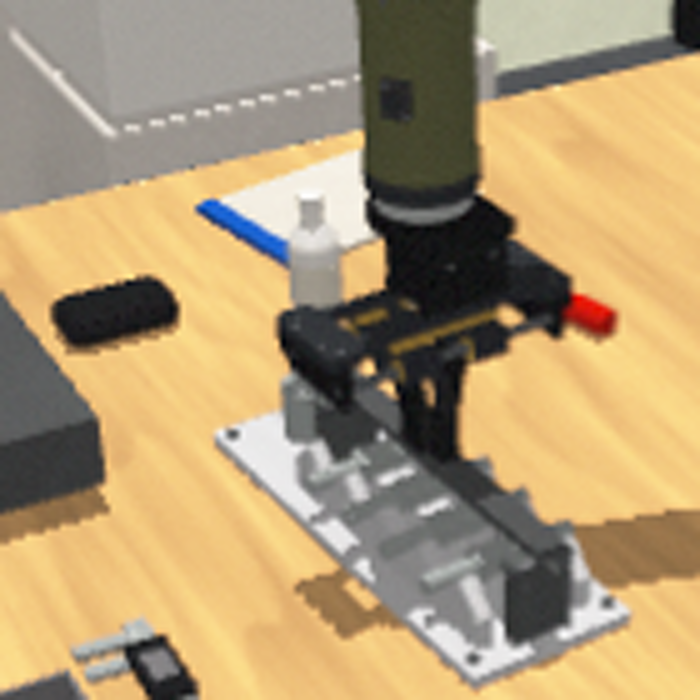

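```bash
python3 -m handwheel '[[0,-1,8,0,0,0,1],[0,-1,15,0,0,0,1],[0,-1,20,0,0,0,1],[0,-1,22,0,0,0,1],[0,-1,22,0,0,0,1]]' 45; python3 plan.py 0.5391 -0.1302 0.088 0.092
```

```text
time: 43.82
position: [0.5391, -0.1302, 0.0897]
tool_rot: [2.118, 2.319, -0.005]
ft_force: [0.3, -0.9, -2.4]
grip_width: 0.182
t 43.825 pos [ 0.5391 -0.1302  0.0897] yaw 0.09 tilt [-0.002 -0.002] F [ 0.3 -0.9 -2.4] w 0.182 j7 0.33
target [ 0.5391 -0.1302  0.088 ] 0.092 -> d mm [-0.   0.   1.7] turn [-0.002  0.002 -0.002]
```

```bash
python3 -m handwheel '[[0,0,1,0,0,0,1],[0,0,2,0,0,0,1],[0,0,2,0,0,0,1],[0,0,2,0,0,0,0.6],[0,0,2,0,0,0,0.4],[0,0,2,0,0,0,0.3],[0,0,-15,0,0,0,0.3],[0,0,-45,0,0,0,0.3],[0,0,-75,0,0,0,0.3],[0,0,-75,0,0,0,0.3]]' 40;  python3 plan.py 0.44 0.1 0.16 0.092
```

```text
time: 45.08
position: [0.5414, -0.1305, 0.1689]
tool_rot: [2.115, 2.315, 0.002]
ft_force: [-0.1, 0.6, -0.4]
grip_width: 0.349
t 45.075 pos [ 0.5414 -0.1305  0.1689] yaw 0.09 tilt [-0.004  0.005] F [-0.1  0.6 -0.4] w 0.349 j7 0.31
target [0.44 0.1  0.16] 0.092 -> d mm [238.7 -80.3   7.6] turn [ 0.005  0.004 -0.002]
```

```bash
python3 -m handwheel '[[240,-80,0,0,0,0,0.3],[240,-80,0,0,0,0,0.3],[240,-80,0,0,0,0,0.3],[240,-80,0,0,0,0,0.3],[240,-80,0,0,0,0,0.3],[240,-80,0,0,0,0,0.3],[240,-80,0,0,0,0,0.3]]'
cat > chk2.py <<'E'
from ov import *
import sys
a=float(sys.argv[2]); up=0
c,s=np.cos(a),np.sin(a); M=np.array([[c,-s],[s,c]])
ps=[(W(rect(-12,12,-145,145,69)),(0,255,255)),(W(rect(-8,8,-25,25,95)),(255,255,0)),(W(rect(-65,65,-220,145,12)),(0,0,255))]
for r in (rect(-7,7,-20,20,82.),rect(-7,7,-20,20,110.),rect(-6,6,0,50,75.)):
    r=r.astype(float); r[:,:2]=r[:,:2]@M.T+[0,-180]; ps.append((W(r),(0,255,0)))
ims=[ctrl.get_image(n)[:,:,::-1].copy() for n in("scene","top")]
b=(205,140,305,230); overlay("scene",ims[0],b,4,ps,"ca.png"); grab("scene","cb.png",b,4,ims[0])
b=(300,170,430,240); overlay("top",ims[1],b,4,ps,"cc.png"); grab("top","cd.png",b,4,ims[1])
A,B,C,D=[cv2.imread(f"pics/c{k}.png") for k in "abcd"]
o=np.zeros((600,800,3),np.uint8); o[:350]=np.hstack([B,A])[0:350]
o[360:575]=np.hstack([cv2.resize(D,(400,215)),cv2.resize(C,(400,215))])
cv2.imwrite("pics/"+sys.argv[1],o)
E
python3 chk2.py k5.png 1.4
```

```text
time: 45.95
position: [0.4384, 0.1003, 0.1643]
tool_rot: [2.122, 2.316, -0.005]
ft_force: [0.1, 0.0, -1.1]
grip_width: 0.352
```

View pics/k5.png

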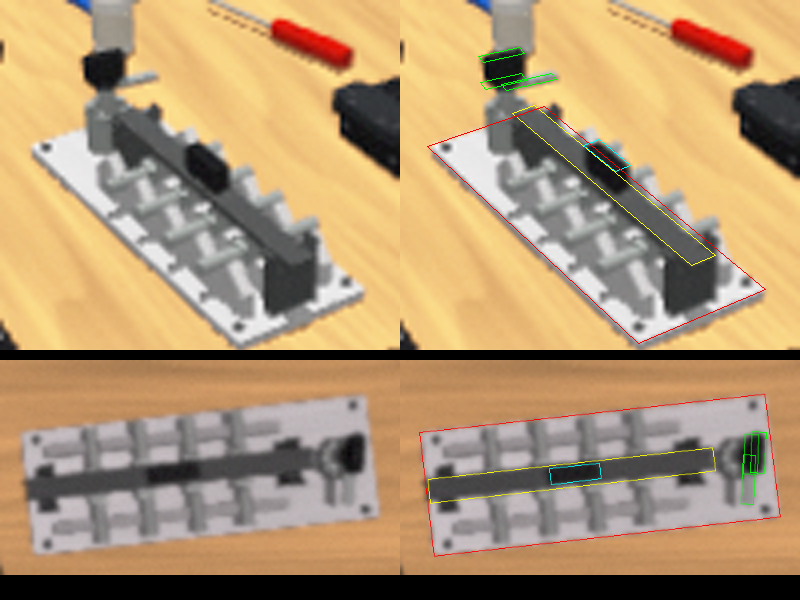

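```bash
python3 plan.py 0.555 -0.3095 0.16 1.492
```

```text
t 46.05 pos [0.4384 0.1005 0.1643] yaw 0.088 tilt [-0.003 -0.002] F [ 0.4 -0.1  0.3] w 0.347 j7 -0.2
target [ 0.555  -0.3095  0.16  ] 1.492 -> d mm [-418.6   80.3    5.2] turn [-3.000e-03  1.000e-03 -1.404e+00]
```

```bash
python3 -m handwheel '[[-418,80,-10,0,0,-1.4,0],[-418,80,-10,0,0,-1.4,0],[-418,80,-10,0,0,-1.4,0],[-418,80,-10,0,0,-1.4,0],[-418,80,-10,0,0,-1.4,0],[-418,80,-10,0,0,-1.4,0],[-418,80,-10,0,0,-1.4,0],[-418,80,-10,0,0,-1.4,0],[-418,80,-10,0,0,-1.4,0],[-418,80,5,0,0,-1.4,0],[-418,80,5,0,0,-1.4,0],[-418,80,5,0,0,-1.4,0]]'; python3 plan.py 0.555 -0.3095 0.1 1.492;python3 - <<'E'
from h import *
grab("scene","s29.png",(180,60,320,200),5)
E
```

```text
time: 47.55
position: [0.5552, -0.3065, 0.1599]
tool_rot: [-0.126, -3.137, 0.003]
ft_force: [-0.5, -0.3, -0.4]
grip_width: 0.499
t 47.55 pos [ 0.5552 -0.3065  0.1599] yaw 1.491 tilt [ 0.002 -0.002] F [-0.5 -0.3 -0.4] w 0.499 j7 2.03
target [ 0.555  -0.3095  0.1   ] 1.492 -> d mm [-0.2 -2.8 59.9] turn [-0.002 -0.002 -0.001]
```

View pics/s29.png

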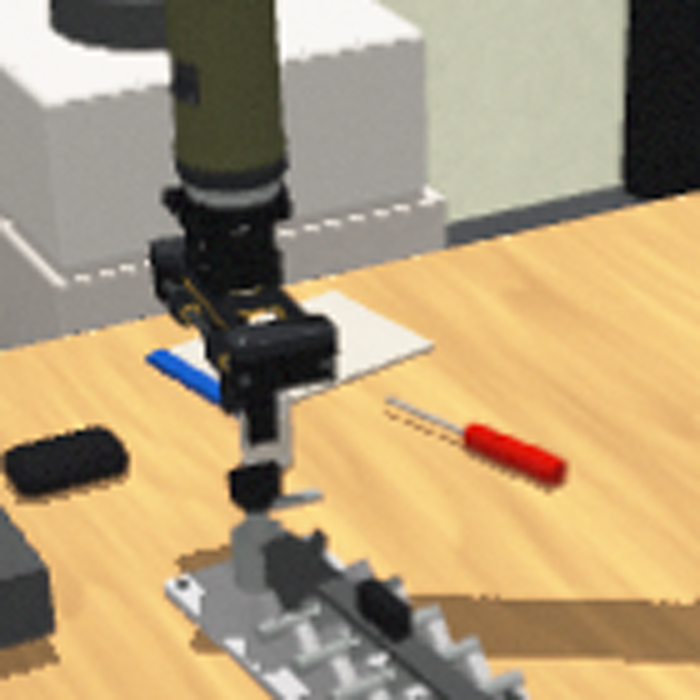

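```bash
python3 -m handwheel '[[0,-3,30,0,0,0,0],[0,-3,60,0,0,0,0],[0,-3,60,0,0,0,0],[0,-3,60,0,0,0,0.4],[0,-3,60,0,0,0,1],[0,-3,60,0,0,0,1],[0,-3,60,0,0,0,1],[0,-3,60,0,0,0,1]]' 45; python3 plan.py 0.555 -0.3095 0.1 1.492; python3 -m handwheel '[[0,0,-4,0,0,0,1],[0,0,-8,0,0,0,1],[0,0,-12,0,0,0,1],[0,0,-14,0,0,0,1],[0,0,-14,0,0,0,1]]' 45; python3 plan.py 0.555 -0.3095 0.1 0.092
```

```text
time: 48.6
position: [0.5557, -0.3094, 0.1011]
tool_rot: [-0.125, -3.139, 0.002]
ft_force: [-0.1, 3.3, 5.2]
grip_width: 0.153
t 48.6 pos [ 0.5557 -0.3094  0.1011] yaw 1.491 tilt [ 0.    -0.001] F [-0.1  3.3  5.2] w 0.153 j7 2.05
target [ 0.555  -0.3095  0.1   ] 1.492 -> d mm [ 0.7 -0.2  1.1] turn [-0.001 -0.    -0.001]
time: 49.22
position: [0.5551, -0.3093, 0.1134]
tool_rot: [-0.125, -3.137, 0.002]
ft_force: [4.7, 2.2, -10.6]
grip_width: 0.158
t 49.225 pos [ 0.5551 -0.3093  0.1134] yaw 1.491 tilt [ 0.002 -0.001] F [  4.7   2.2 -10.6] w 0.158 j7 2.05
target [ 0.555  -0.3095  0.1   ] 0.092 -> d mm [ 0.  -0.2 13.4] turn [-2.000e-03 -1.000e-03  1.399e+00]
```

```bash
python3 -m handwheel '[[0,0,0,0,0,0.16,1],[0,0,0,0,0,0.32,1],[0,0,0,0,0,0.48,1],[0,0,0,0,0,0.64,1],[0,0,0,0,0,0.8,1],[0,0,0,0,0,0.96,1],[0,0,0,0,0,1.12,1],[0,0,0,0,0,1.28,1],[0,0,0,0,0,1.4,1],[0,0,0,0,0,1.4,1],[0,0,0,0,0,1.4,1]]' 45; python3 plan.py 0.555 -0.3095 0.1 0.092;python3 - <<'E'
from h import *
grab("scene","s30.png",(180,60,320,200),5)
E
```

```text
time: 50.6
position: [0.5535, -0.3108, 0.1135]
tool_rot: [-2.116, -2.32, 0.008]
ft_force: [-0.7, -0.6, -10.5]
grip_width: 0.155
t 50.6 pos [ 0.5535 -0.3108  0.1135] yaw 0.092 tilt [-0.002 -0.005] F [ -0.7  -0.6 -10.5] w 0.155 j7 0.73
target [ 0.555  -0.3095  0.1   ] 0.092 -> d mm [ 1.2  1.7 13.5] turn [-0.005  0.002 -0.   ]
```

View pics/s30.png

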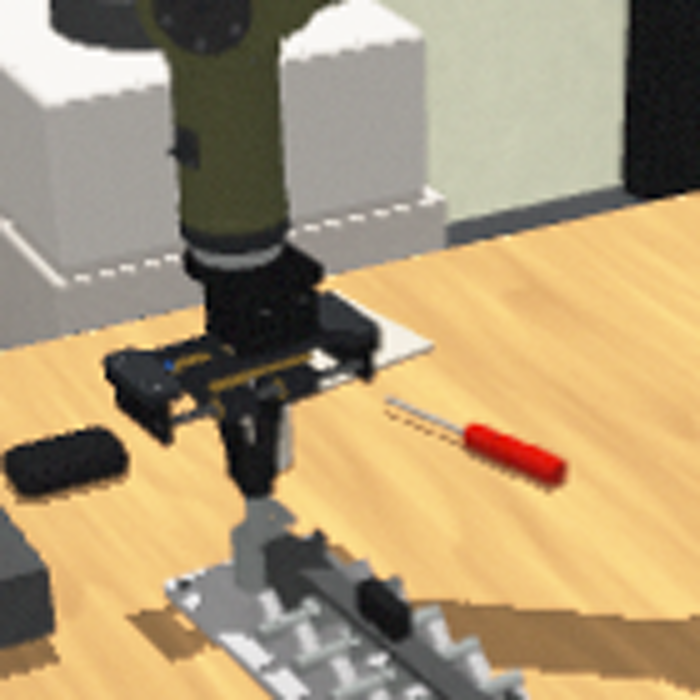

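Turned, with the finger over the bar's end again. Next I lower the knob, let go and retreat.

```bash
python3 -m handwheel '[[0,0,4,0,0,0,1],[0,0,8,0,0,0,1],[0,0,12,0,0,0,1],[0,0,14,0,0,0,1],[0,0,14,0,0,0,1]]' 45; python3 -m handwheel '[[0,0,0,0,0,0,0.6],[0,0,0,0,0,0,0.3],[0,0,0,0,0,0,0.2],[0,0,0,0,0,0,0.2],[0,0,-30,0,0,0,0.2],[0,0,-60,0,0,0,0.2],[0,0,-90,0,0,0,0.2],[0,0,-90,0,0,0,0.2]]' 45; python3 plan.py 0.44 0.1 0.18 0.092
```

```text
time: 51.28
position: [0.554, -0.3109, 0.1012]
tool_rot: [-2.119, -2.319, 0.006]
ft_force: [-6.1, 0.6, -2.2]
grip_width: 0.158
time: 52.28
position: [0.5571, -0.3112, 0.1936]
tool_rot: [2.114, 2.315, -0.001]
ft_force: [0.9, -0.9, -0.3]
grip_width: 0.396
t 52.275 pos [ 0.5571 -0.3112  0.1936] yaw 0.091 tilt [-0.005  0.004] F [ 0.9 -0.9 -0.3] w 0.396 j7 0.7
target [0.44 0.1  0.18] 0.092 -> d mm [420.2 -79.5  11. ] turn [ 0.004  0.005 -0.001]
```

```bash
python3 -m handwheel '[[420,-80,0,0,0,0,0.2],[420,-80,0,0,0,0,0.2],[420,-80,0,0,0,0,0.2],[420,-80,0,0,0,0,0.2],[420,-80,0,0,0,0,0.2],[420,-80,0,0,0,0,0.2],[420,-80,0,0,0,0,0.2],[420,-80,0,0,0,0,0.2],[420,-80,0,0,0,0,0.2],[420,-80,0,0,0,0,0.2],[420,-80,0,0,0,0,0.2]]'; python3 chk2.py k6.png 0; python3 chk.py k7.png
python3 - <<'E'
from h import *
a=cv2.imread("pics/scene0.png"); b=ctrl.get_image("scene")[:,:,::-1].copy()
x=(205,135,265,185); f=lambda i:cv2.resize(i[x[1]:x[3],x[0]:x[2]],None,fx=6.5,fy=6.5,interpolation=cv2.INTER_CUBIC)
cv2.imwrite("pics/cmp.png",np.hstack([f(a),f(b)])); cv2.imwrite("pics/scene9.png",b)
cv2.imwrite("pics/top9.png",ctrl.get_image("top")[:,:,::-1])
E
```

```text
time: 53.65
position: [0.4378, 0.0998, 0.1893]
tool_rot: [2.121, 2.317, -0.005]
ft_force: [-0.1, 0.9, 0.1]
grip_width: 0.4
```

View pics/k6.png

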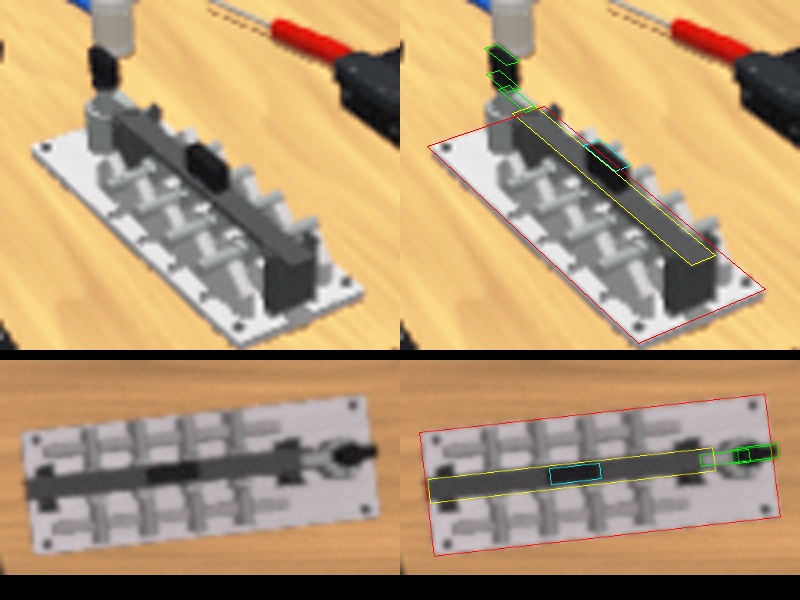

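View pics/cmp.png

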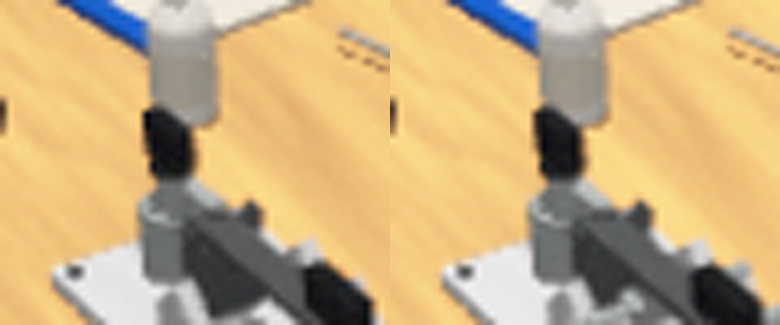

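View pics/k7.png

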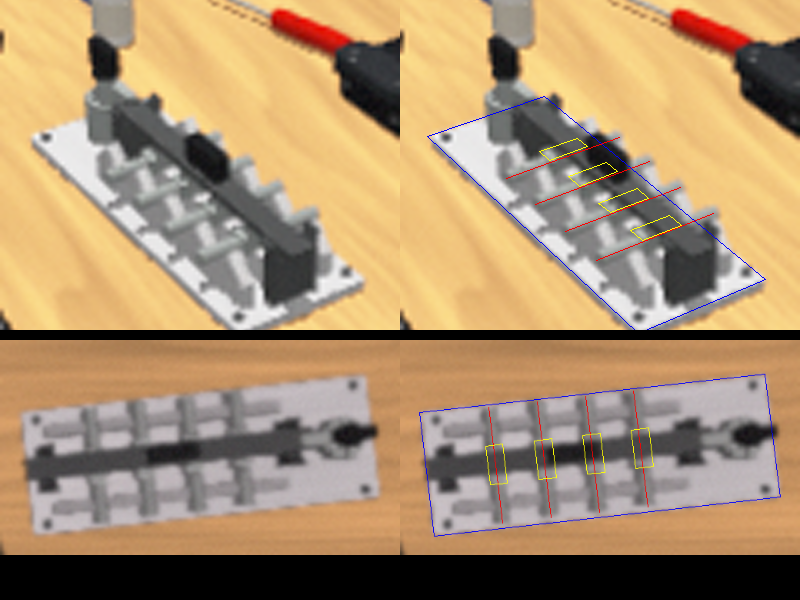

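View pics/top9.png

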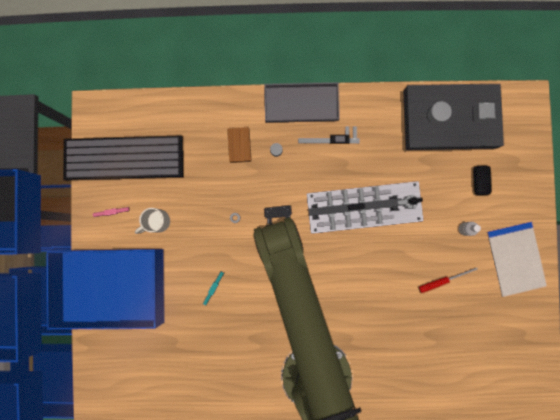

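Run:
```python
from bench import ctrl
s=ctrl.get_state(); print(s["time"],abs(s["qd"]).max(),s["ft_force"])
print(ctrl.close_job())
```

```text
53.95 0.0028802418301196683 [ 1.03851592 -0.63777795 -0.01858503]
the job is handed in; nothing more can be done
None
```

The carrier is loaded and the job was handed in at 53.95 s of the 210 s allowed; `close_job` gives no verdict, so I can't confirm that it passed.

**What I did:** I pulled and turned the knob to its open notch, then laid the bar on the bare desk on the far side of the carrier. All four grey shafts went into the notch pairs at y = +75, +25, -25 and -75 mm. For the last one I tilted the gripper 0.15 rad so that it cleared the knob. I then put the bar back in its saddles and turned the knob back over the bar's end. One shaft was knocked a few centimetres aside partway through, and I measured it again before picking it.

**Last checks:**
- **Shafts:** each looked centred and seated in its own pair, compared with the carrier drawn over both camera views.
- **Bar:** it looks the same as at the start.
- **Knob:** its position and height match the first picture.
- **Bystanders:** none had visibly moved.
- **Arm:** it was at rest and clear of everything.

**Disagreement:** the scene camera's overlay was about 2 mm off the bar, both at the start and at the end. That is within the stated calibration, and the positions felt on gripping agreed with the top camera.

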